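# Balance the centrifuge rotor

## Task

The centrifuge has been loaded out of balance: rearrange the tubes so that each one sits directly across the rotor from its twin (broad cap facing broad cap, slim stopper facing slim stopper, short facing short). You may park a tube in the empty rack on the way. Keep every tube upright, and leave all six fully seated in the rotor's sleeves.

Things in the scene. Friction and masses are not known exactly. Their poses are not given: they have to be found in the camera images.
- tube_broad_1_center (a point): tall tube, 120 mm high, with a BROAD flat black cap, 34 mm across and 13 mm high; twin of tube_broad_2. Milky plastic body 25 mm across, its foot tapering over 17 mm to a flat tip 12 mm wide. Point: on the axis, half-way up, 60 mm above the tip; z up. Grip the body about 88 mm above the tip (28 mm above this point)
- tube_slim_1_center (a point): tall tube, 120 mm high, with a SLIM black stopper (a 13 mm stem on the tube's white shoulder, above 101 mm); twin of tube_slim_2. Milky plastic body 25 mm across, its foot tapering over 17 mm to a flat tip 12 mm wide. Point: on the axis, half-way up, 60 mm above the tip; z up. Grip the body about 88 mm above the tip (28 mm above this point)
- tube_broad_2_center (a point): tall tube, 120 mm high, with a BROAD flat black cap, 34 mm across and 13 mm high; twin of tube_broad_1. Milky plastic body 25 mm across, its foot tapering over 17 mm to a flat tip 12 mm wide. Point: on the axis, half-way up, 60 mm above the tip; z up. Grip the body about 88 mm above the tip (28 mm above this point)
- tube_short_1_center (a point): SHORT tube, 100 mm high, with a black cap no wider than the tube; twin of tube_short_2. Milky plastic body 25 mm across, its foot tapering over 17 mm to a flat tip 12 mm wide. Point: on the axis, half-way up, 50 mm above the tip; z up. Grip the body about 88 mm above the tip (38 mm above this point)
- tube_slim_2_center (a point): tall tube, 120 mm high, with a SLIM black stopper (a 13 mm stem on the tube's white shoulder, above 101 mm); twin of tube_slim_1. Milky plastic body 25 mm across, its foot tapering over 17 mm to a flat tip 12 mm wide. Point: on the axis, half-way up, 60 mm above the tip; z up. Grip the body about 88 mm above the tip (28 mm above this point)
- tube_short_2_center (a point): SHORT tube, 100 mm high, with a black cap no wider than the tube; twin of tube_short_1. Milky plastic body 25 mm across, its foot tapering over 17 mm to a flat tip 12 mm wide. Point: on the axis, half-way up, 50 mm above the tip; z up. Grip the body about 88 mm above the tip (38 mm above this point)
- rotor_axis (a point): axis of the braked, fixed rotor at the sleeve mouths, 95 mm above the bench; z up. Six upright sleeves, 60 degrees apart on a 68 mm radius, at an angle that varies (not this frame's yaw): the tubes fill all six at the start and show where they are. Bore 29 mm, 55 mm deep (tip of a seated tube 40 mm above the bench). Tubes are 68 mm apart: open fingers about 50 mm or close along a radius
- centrifuge: the round white centrifuge that holds the rotor, fixed; origin under its axis on the bench, z up. Drum radius 124 mm, rim 84 mm above the bench, nothing in the bowl above the sleeve mouths except tubes. -x: front console. +x: the lid, open, leaning back from 150 mm behind the axis, 244 mm wide, up to 0.31 m high
- rack_top (a point): middle of the top of an empty white tube rack, fixed, 90 x 184 mm, 60 mm high; y along its length, x across, z up. Eight round holes, 29 mm, in the 10 mm thick top plate, centres at x = -22, 22 mm and y = -66, -22, 22, 66 mm. Inner floor 6 mm above the bench: a tube stands upright in a hole with its tip at 6 mm
- pipette_stand: fixed bystander to steer round: a pipette carousel 0.42 m tall, its hanging pipettes and arms all within about 0.14 m of its axis; go round its front, and use rack holes clear of it; origin at the foot of its axis

How it is judged:
By the outcome, as a careful person would: the job done as asked, in the order asked, and still so for the second after the job is handed in, with the robot touching nothing.
It also fails if it takes over 96 s, if anything falls off the work surface, if the arm or the gripper's body presses on something with over 40 N, if the wrist force passes 120 N, or if a joint passes its speed limit or range.

## Robot

A 6-joint arm with a two-finger parallel gripper is mounted at the origin on a cart in front of the work surface, level with it; the furniture and walls round the work are solid. World frame = base frame: x ahead of the robot, y to its left, z up, the work surface at z = 0. Lengths are in m, angles in rad, forces in N, time in s.
With the tool pointing down it reaches from about 0.375 to 0.9 m from the base axis. Payload 3.1 kg.
Tool frame: the origin (TCP) lies at the very end of the fingers, on their centre line; the grasp point (between the pads) lies 19 mm behind it (robot.hold_point_z is the z of the grasp point in the tool frame, in m); z points along the fingers, y is the direction in which the jaws open and shut (so a half turn about z gives the same grasp; the last joint's range is limited). The gripper opens to 87 mm and grips with 3 to 60 N. Pads are 19 mm wide; open, the fingers measure 117 mm over their backs; the gripper's body (75 mm by 190 mm) begins 51 mm behind the grasp point.
Start: joints at [1.02, 0.527, 1.433, -0, 1.181, -0.178], TCP at [0.228, 0.582, 0.223] pointing down, gripper open.
Joint ranges: [-3.08, 3.08], [-0.75, 2.2], [0.22, 2.44], [-1.43, 4.57], [0, 2.65], [-2.85, 2.85]. Speed limits (rad/s): [2.79, 2.79, 3.14, 3.14, 3.14, 3.14].

## Interface

Orientations are given as a unit quaternion [x, y, z, w].
In Python, from rig import robot, viewer, spotter gives the robot as it stands.
- The arm moves only by the shell command python3 -m crank 'ROWS' [FORCE]. ROWS is text: rows parted by semicolons, each of 7 numbers parted by spaces: the turn, a rotation vector about the tool's x, y, z in units of 5 degrees (1.0 is 5 degrees), then the shift along the tool's x, y, z in units of 40 mm (1.0 is 40 mm), then the gripper's target within -1 to 1 (shut at 1, half-way at 0, fully open at -1). A call has 1 to 5 rows; each row shifts and turns the pose as measured when the row begins, along the tool's axes as they then stand; what a row does not reach is not made up. A row lasts 1/8 s, in which the tool goes at most 62.5 mm and 10.7 degrees, less where a joint would pass 70% of its speed; a pose out of reach is approached as far as the arm can. A call is refused whole if a number of a shift passes 1 or a number of a turn 1, either way. A call with a gripper value outside its range is refused whole. The fingers move at their own pace and stop on an object; FORCE is the grip in N (left out, the last holds). Time passes only in rows, so rows that do not move let the fingers close. It gives the time, the measured TCP pose, the force and the opening at its end, in the units of the state.
- robot.get_obs(): the state, without advancing time (a new reading comes with each control period).
- viewer.camera(name): name is "scene" or "top"; returns a dict with "img" (384x512x3 uint8, red, green, blue), "camera_matrix" (3x3 intrinsics, pixels), "xyz" and "attitude" of the camera in the world. Camera axes: x right, y down, z forward; pixel columns grow to the right and rows downward; lengths in m; the calibration is good to about 2 mm. A picture is of the moment at which its call begins. There is no depth.
- robot.hand_in(): hands the job in, once; it reports no verdict.
Trained networks look in a picture, given as the dict that the camera call returned (one of the last four; its "shot" number tells which), for a name from the list of things; names that differ only in an ending like _2 or _b are one class to them, and where a whole thing is asked for, a point or a joint stands for the part that bears it (a point fixed in the world has none). Each returns a list of dicts, best first, with "score" (0 to 1); they miss things now and then, are a little off and sometimes report something else, mostly with a low value. They report only what shows in the picture. A call takes as long as a camera call.
- spotter.boxes_of(name, picture): "at" ([x, y, z] in m, in the coordinates of the camera as it stood for that picture, good to about 4 mm: the middle of the surface that is visible of it).
The state is a dict: "time": time; "q": joint angles; "joint_velocities": joint speeds; "joint_torque": joint torques, N m; "position": TCP position; "tool_rot": TCP orientation; "ft_force": force on the tool from outside, world axes, zero at the start; "moment": the same for the moment, N m; "grip_width": finger opening in m.
Only numpy, scipy, OpenCV 4.12 (cv2) and the standard library are available. Lean on these libraries where they do the work, as an engineer would, in place of code of your own. Each camera call takes 0.05 s, during which the arm holds its last target.

## Working session

There is one attempt and no reset: what is moved stays moved. The work goes in short steps, Python scripts to look and compute and a shell command to move; the robot and the scene stay as the last step left them, time stands still between calls to the robot, and variables do not carry over. Pictures are saved under pics/ and viewed, and the job is handed in when it is done.

```bash
ls; mkdir -p pics; python3 - <<'E'
from rig import robot, viewer, spotter
import cv2
print(robot.get_obs(), robot.hold_point_z)
for n in("scene","top"):
    p=viewer.camera(n); cv2.imwrite(f"pics/{n}0.png",p["img"][:,:,::-1]); print({k:v for k,v in p.items() if k!="img"})
E
```

```text
pics
{'time': 0.0, 'q': array([ 1.01951420e+00,  5.28483924e-01,  1.43392430e+00, -1.36061713e-05,
        1.18137559e+00, -1.78487433e-01]), 'joint_velocities': array([ 0.00161432,  0.00035803, -0.00097125,  0.00176313, -0.00090406,
       -0.00045236]), 'joint_torque': array([-8.89618491e-05, -4.40038633e+01, -1.76595211e+01,  6.31274306e-02,
        5.81693533e-02, -1.81903984e-04]), 'position': array([0.22721156, 0.58144115, 0.22155373]), 'tool_rot': array([ 1.85317201e-01,  9.82678144e-01, -1.02569683e-03, -3.85071703e-04]), 'ft_force': array([0.35330601, 0.17062356, 0.19324764]), 'moment': array([ 0.04641031, -0.03678322, -0.01089472]), 'grip_width': 0.086879479992264} -0.0187
{'camera_matrix': array([[353.60227744,   0.        , 251.31340119],
       [  0.        , 353.60227744, 193.43453643],
       [  0.        ,   0.        ,   1.        ]]), 'xyz': array([ 0.1990342 , -0.50783004,  0.78337847]), 'attitude': array([ 0.90112488, -0.2066301 ,  0.07743435, -0.37320487]), 'shot': 1}
{'camera_matrix': array([[397.2107825 ,   0.        , 260.47189952],
       [  0.        , 397.2107825 , 189.67898882],
       [  0.        ,   0.        ,   1.        ]]), 'xyz': array([0.3858051 , 0.14074283, 0.9822092 ]), 'attitude': array([-0.7003567 ,  0.71061592, -0.05389881,  0.04025463]), 'shot': 2}
```

View pics/scene0.png

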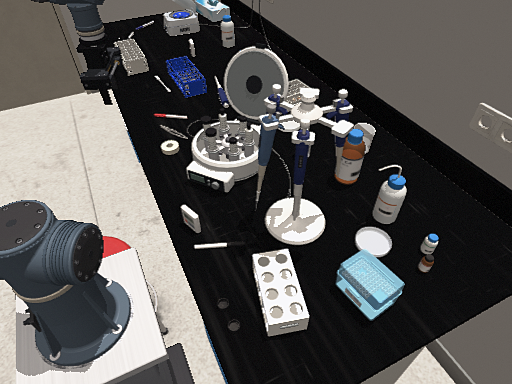

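View pics/top0.png

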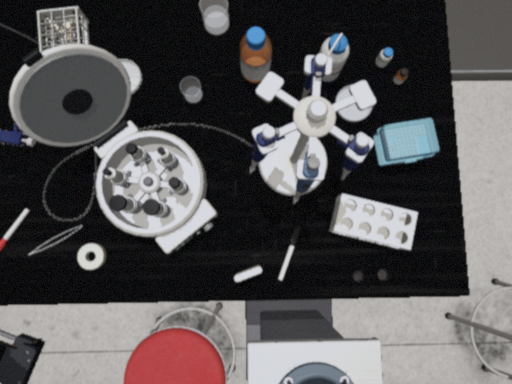

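```bash
cat > h.py <<'E'
from rig import robot, viewer, spotter
import numpy as np, cv2
from scipy.spatial.transform import Rotation as R
def world(p,at): return R.from_quat(p["attitude"]).apply(at)+p["xyz"]
def ray(p,u,v,z):
    K=p["camera_matrix"]; d=R.from_quat(p["attitude"]).apply([(u-K[0,2])/K[0,0],(v-K[1,2])/K[1,1],1]); return p["xyz"]+d*(z-p["xyz"][2])/d[2]
def proj(p,X):
    c=R.from_quat(p["attitude"]).inv().apply(np.asarray(X)-p["xyz"]); K=p["camera_matrix"]; return (K@(c/c[2]))[:2]
E
python3 - <<'E'
from h import *
np.set_printoptions(precision=4,suppress=True)
for n in("scene","top"):
    p=viewer.camera(n)
    for o in("tube_broad_1_center","tube_slim_1_center","tube_short_1_center","centrifuge","rack_top","pipette_stand","rotor_axis"):
        for b in spotter.boxes_of(o,p):
            w=world(p,b["at"]); print(n,o,round(b["score"],2),w,proj(p,w))
E
```

```text
scene tube_broad_1_center 0.59 [0.4693 0.4146 0.1542] [205.8426 121.1118]
scene tube_slim_1_center 0.61 [0.5756 0.3266 0.1258] [248.3235 134.3047]
scene tube_short_1_center 0.62 [0.5901 0.3926 0.1213] [243.7932 123.6518]
scene centrifuge 0.72 [0.6333 0.4626 0.116 ] [246.773 111.418]
scene rack_top 0.56 [ 0.4277 -0.1534  0.0603] [279.5683 286.3471]
scene pipette_stand 0.92 [0.5598 0.0314 0.3247] [297.0159 132.7559]
scene rotor_axis 0.98 [0.6333 0.4583 0.1199] [247.2754 111.0474]
scene rotor_axis 0.69 [0.588  0.3901 0.1215] [243.5335 124.148 ]
top tube_broad_1_center 0.86 [0.4738 0.4194 0.154 ] [118.7001 202.4581]
top tube_slim_1_center 0.58 [0.5825 0.3278 0.1375] [165.4907 152.6571]
top tube_short_1_center 0.65 [0.5905 0.3988 0.1354] [132.8349 149.6396]
top centrifuge 0.72 [0.6402 0.4614 0.1241] [106.4486 129.1197]
top rack_top 0.62 [ 0.429  -0.1431  0.0562] [374.2355 222.4272]
top pipette_stand 0.78 [0.5787 0.0449 0.3671] [311.2845 120.7235]
top rotor_axis 0.68 [0.6443 0.4663 0.1251] [104.1418 127.2285]
```

```bash
python3 - <<'E'
import cv2
a=cv2.imread("pics/top0.png")[120:245,85:215]; cv2.imwrite("pics/topz.png",cv2.resize(a,None,fx=4.6,fy=4.6,interpolation=cv2.INTER_CUBIC))
a=cv2.imread("pics/scene0.png")[100:200,180:280]; cv2.imwrite("pics/scz.png",cv2.resize(a,None,fx=6,fy=6,interpolation=cv2.INTER_CUBIC))
E
```

```text
(no output)
```

View pics/topz.png

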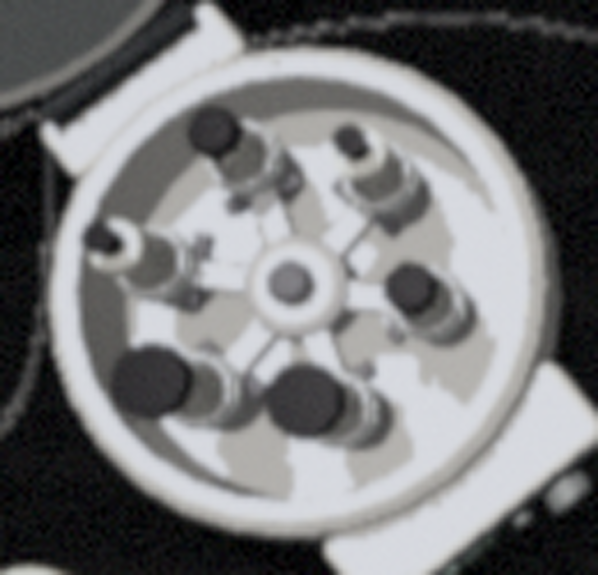

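View pics/scz.png

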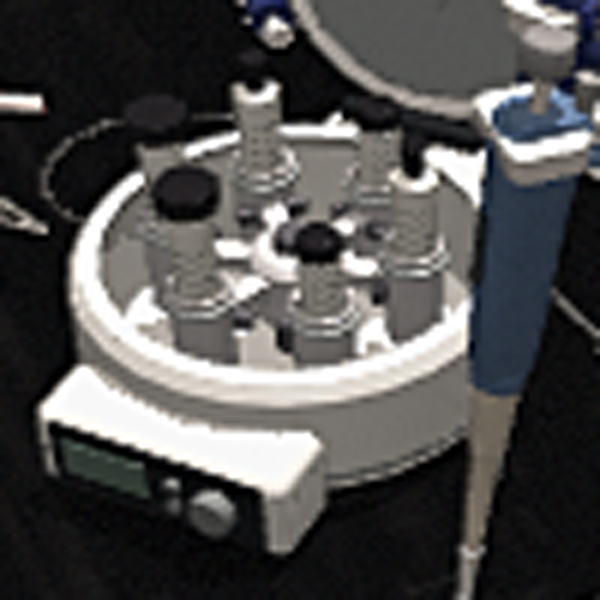

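```bash
cat > fit.py <<'E'
from h import *
from scipy.optimize import least_squares
np.set_printoptions(precision=4,suppress=True)
pt,ps=viewer.camera("top"),viewer.camera("scene")
z=[.14,.16,.14,.16,.16,.16]
T=np.array([(215,130),(350,138),(410,288),(308,402),(152,380),(99,240)])/4.6+[85,120]-.4
S=np.array([(368,108),(412,148),(318,240),(185,190),(155,110),(255,57)])/6+[180,100]-.4
def pos(a):
    k=a[2]-np.arange(6)*np.pi/3
    return np.c_[a[0]+.068*np.cos(k),a[1]+.068*np.sin(k),z]
def f(a,b=1,c=1):
    P=pos(a); return np.r_[b*(np.array([proj(pt,x) for x in P])-T).ravel(), c*(np.array([proj(ps,x) for x in P])-S).ravel()]
for b,c in((1,1),(1,0),(0,1)):
    r=least_squares(f,[.52,.38,.6],kwargs=dict(b=b,c=c)); print(r.x, np.sqrt(2*r.cost/12)); print(pos(r.x)[:,:2].tolist() if b*c else '')
    if b*c: print(r.fun.reshape(2,6,2))
np.save("rot.npy",least_squares(f,[.52,.38,.6]).x)
# rack corners & holes
print("standbase",ray(pt,293,163,0.01))
for uv in((345,197),(417,213),(412,249),(331,233)): print(ray(pt,*uv,.06))
E
python3 fit.py; python3 - <<'E'
import cv2
a=cv2.imread("pics/top0.png")[180:260,320:425]; cv2.imwrite("pics/rackz.png",cv2.resize(a,None,fx=6,fy=6,interpolation=cv2.INTER_CUBIC))
a=cv2.imread("pics/scene0.png")[240:340,240:320]; cv2.imwrite("pics/rackz2.png",cv2.resize(a,None,fx=6,fy=6,interpolation=cv2.INTER_CUBIC))
E
```

```text
[0.527  0.3763 0.3747] 1.11949819474243
[[0.5903254607326155, 0.4012101529958886], [0.580235134676324, 0.3339629573660504], [0.5169521918994766, 0.3090778382483478], [0.4637595751789206, 0.3514399147604833], [0.47384990123521203, 0.41868711039032147], [0.5371328440120595, 0.4435722295080241]]
[[[-0.2691  1.3549]
  [-0.5132  1.7219]
  [-0.2068  0.0996]
  [-0.881  -0.4397]
  [ 0.4201 -0.0665]
  [ 0.8964  0.3473]]

 [[ 1.6639 -0.1615]
  [ 0.1653 -0.7135]
  [ 0.5806 -0.9531]
  [ 0.7256 -0.7843]
  [ 1.1039  0.5938]
  [ 0.0391  0.6962]]]
[0.5281 0.3762 0.3759] 0.6944303119229167

[0.5245 0.376  0.3715] 0.6026039604447858

standbase [0.5821 0.0386 0.01  ]
[ 0.4893 -0.0761  0.06  ]
[ 0.4493 -0.2437  0.06  ]
[ 0.3662 -0.2264  0.06  ]
[ 0.4059 -0.0399  0.06  ]
```

View pics/rackz.png

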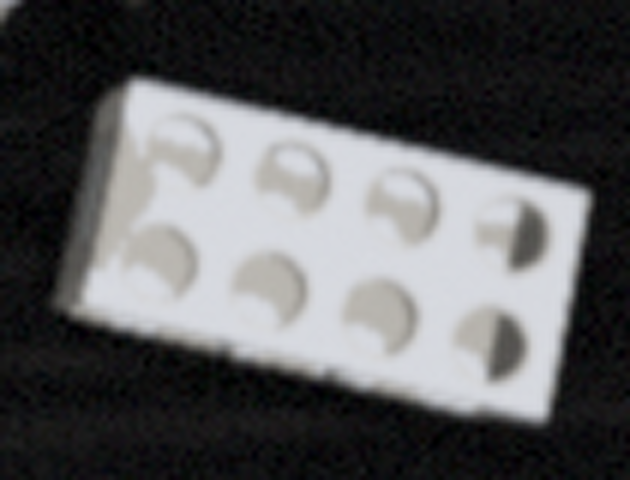

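View pics/rackz2.png

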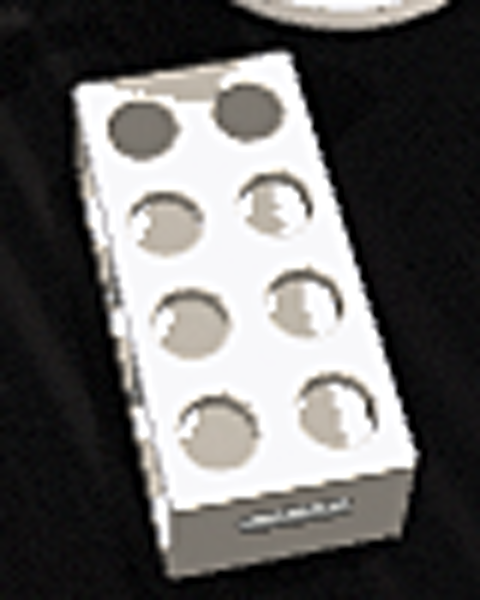

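```bash
cat > rack.py <<'E'
from h import *
from scipy.optimize import least_squares
np.set_printoptions(precision=4,suppress=True)
pt,ps=viewer.camera("top"),viewer.camera("scene")
ids=[(x,y) for x in(.022,-.022) for y in(.066,.022,-.022,-.066)]
T=np.array([(184,152),(293,178),(403,206),(513,233),(160,263),(270,290),(381,317),(491,343)])/6+[320,180]-.4
S=np.array([(248,111),(274,204),(304,302),(337,410),(143,129),(166,223),(191,323),(218,432)])/6+[240,240]-.4
def pos(a):
    c,s=np.cos(a[2]),np.sin(a[2]); return np.array([(a[0]+c*x-s*y,a[1]+s*x+c*y,.06) for x,y in ids])
def f(a,b=1,c=1):
    P=pos(a); return np.r_[b*(np.array([proj(pt,x) for x in P])-T).ravel(), c*(np.array([proj(ps,x) for x in P])-S).ravel()]
for b,c in((1,1),(1,0),(0,1)):
    r=least_squares(f,[.42,-.15,0],kwargs=dict(b=b,c=c)); print(r.x,np.sqrt(2*r.cost/16))
    if b*c:
        P=pos(r.x)
        for i,q in zip(ids,P): print(i,q, "to stand",np.linalg.norm(q[:2]-[.582,.039]),"reach",np.linalg.norm(q[:2]))
E
python3 rack.py
python3 - <<'E'
import numpy as np
from scipy.spatial.transform import Rotation as R
from rig import robot
o=robot.get_obs(); print(R.from_quat(o["tool_rot"]).as_matrix(), o["time"])
E
```

```text
[ 0.431  -0.1453 -0.2578] 0.6228453242713482
(0.022, 0.066) [ 0.4691 -0.0871  0.06  ] to stand 0.16926001356420467 reach 0.47714989376902794
(0.022, 0.022) [ 0.4579 -0.1297  0.06  ] to stand 0.20940356345214428 reach 0.47591752142068033
(0.022, -0.022) [ 0.4467 -0.1722  0.06  ] to stand 0.2508440802194815 reach 0.4787430973566227
(0.022, -0.066) [ 0.4355 -0.2148  0.06  ] to stand 0.2930318289467189 reach 0.48555578396104165
(-0.022, 0.066) [ 0.4266 -0.0759  0.06  ] to stand 0.19328709041350775 reach 0.43328305091701025
(-0.022, 0.022) [ 0.4154 -0.1185  0.06  ] to stand 0.22926142177702072 reach 0.4319255355768648
(-0.022, -0.022) [ 0.4041 -0.161   0.06  ] to stand 0.26764472666189865 reach 0.4350369344719716
(-0.022, -0.066) [ 0.3929 -0.2036  0.06  ] to stand 0.3075363391611208 reach 0.44252299423440083
[ 0.4324 -0.1456 -0.2551] 0.1009671952573144
[ 0.4296 -0.1453 -0.2587] 0.09638030465844534
[[-9.31307230e-01  3.64234600e-01  1.98498995e-05]
 [ 3.64234600e-01  9.31307230e-01  2.83611886e-06]
 [-1.74533423e-05  9.87131819e-06 -1.00000000e+00]] 1.1
```

```bash
cat > g.py <<'E'
import sys
from h import *
# usage: g.py x y z yawdeg  -> remaining shift/turn in tool axes, in units
x,y,z,yaw=map(float,sys.argv[1:5])
o=robot.get_obs(); r=R.from_quat(o["tool_rot"])
a=np.radians(yaw); jy=np.array([np.cos(a),np.sin(a),0]); zz=np.array([0,0,-1.]); t=R.from_matrix(np.c_[np.cross(jy,zz),jy,zz])
d=r.inv().apply(np.array([x,y,z])-o["position"])/.04
v=np.degrees((r.inv()*t).as_rotvec())/5
j=r.as_matrix()[:,1]
w=t.inv().apply(np.array([x,y,z])-o["position"])/.04
print("t",round(o["time"],2),"pos",o["position"].round(4),"yaw",round(np.degrees(np.arctan2(j[1],j[0])),1),"tilt",r.as_matrix()[:2,2].round(3),"w",round(o["grip_width"],4),"F",o["ft_force"].round(1))
print("turn",v.round(2),"shift(now)",d.round(2),"shift(after turn)",w.round(2))
E
python3 g.py 0.4638 0.3514 0.23 45
```

```text
t 1.1 pos [0.2276 0.5821 0.2226] yaw 68.6 tilt [0. 0.] w 0.087 F [ 0.   0.4 -0.1]
turn [0.   0.   4.73] shift(now) [-7.6  -3.22 -0.19] shift(after turn) [-8.25  0.1  -0.19]
```

```bash
python3 -m crank '0 0 1 -1 -0.2 0 -0.15; 0 0 1 -1 -0.2 0 -0.15; 0 0 1 -1 -0.2 0 -0.15; 0 0 1 -1 -0.1 0 -0.15; 0 0 0.7 -1 0 0 -0.15' 20; python3 g.py 0.4638 0.3514 0.23 45
```

```text
time: 1.72
position: [0.3858, 0.4527, 0.2227]
tool_rot: [0.385, 0.923, 0.001, 0.0]
ft_force: [0.5, -0.7, -0.9]
grip_width: 0.0515
t 1.73 pos [0.3858 0.4527 0.2227] yaw 44.7 tilt [0.001 0.002] w 0.0515 F [ 0.5 -0.7 -0.9]
turn [ 0.03 -0.01 -0.05] shift(now) [-3.17 -0.4  -0.19] shift(after turn) [-3.17 -0.41 -0.18]
```

```bash
python3 -m crank '0 0 0 -1 -0.1 0 -0.15; 0 0 0 -1 -0.1 0 -0.15; 0 0 0 -0.8 -0.1 0 -0.15; 0 0 0 -0.3 -0.1 0 -0.15;0 0 0 0 0 0 -0.15'; python3 g.py 0.4638 0.3514 0.109 45
cat > z.py <<'E'
import sys
from h import *
n=sys.argv[1]; ims=[]
for c,s in(("top",(slice(110,250),slice(80,260))),("scene",(slice(70,210),slice(150,330)))):
    p=viewer.camera(c); ims.append(cv2.resize(p["img"][s][:,:,::-1],None,fx=4.2,fy=4.2,interpolation=cv2.INTER_CUBIC) if 0 else cv2.resize(p["img"][s][:,:,::-1],(400,311),interpolation=cv2.INTER_CUBIC))
cv2.imwrite(f"pics/{n}.png",np.hstack(ims))
E
python3 z.py a1
```

```text
time: 2.35
position: [0.4663, 0.3487, 0.2229]
tool_rot: [0.387, 0.922, 0.002, 0.0]
ft_force: [0.6, -0.4, 0.7]
grip_width: 0.0502
t 2.35 pos [0.4663 0.3487 0.2229] yaw 44.5 tilt [0.003 0.003] w 0.0502 F [ 0.6 -0.4  0.7]
turn [ 0.05 -0.01 -0.11] shift(now) [ 0.09 -0.01  2.85] shift(after turn) [0.09 0.   2.85]
```

View pics/a1.png

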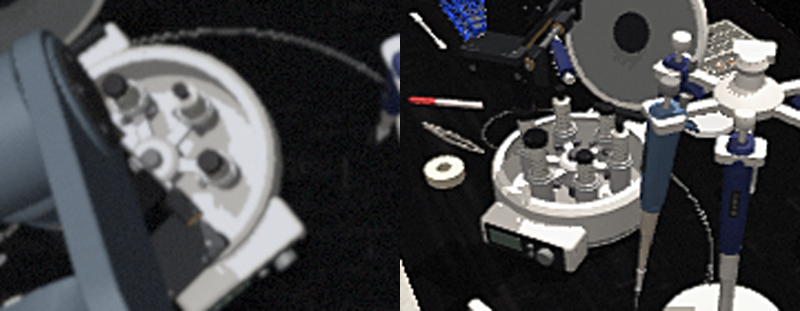

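```bash
python3 - <<'E'
from h import *
p=viewer.camera("scene"); print(proj(p,robot.get_obs()["position"]),proj(p,[.4638,.3514,.16]),p["xyz"],p["attitude"])
cv2.imwrite("pics/a2.png",p["img"][:,:,::-1])
p=viewer.camera("top"); print(proj(p,robot.get_obs()["position"]),p["xyz"]);cv2.imwrite("pics/a3.png",p["img"][:,:,::-1])
E
```

```text
[209.83149288 112.54534865] [211.17611014 130.48575173] [ 0.1990342  -0.50783004  0.78337847] [ 0.90112488 -0.2066301   0.07743435 -0.37320487]
[142.97375618 202.65263239] [0.3858051  0.14074283 0.9822092 ]
```

View pics/a2.png

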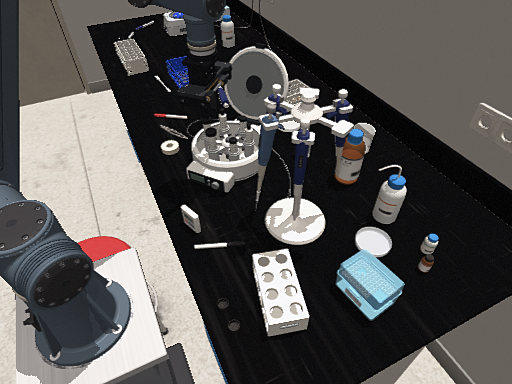

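View pics/a3.png

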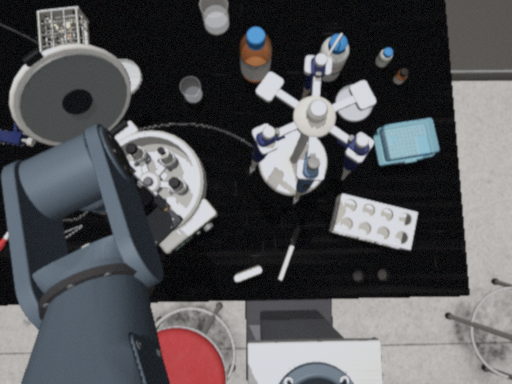

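```bash
python3 - <<'E'
import cv2
a=cv2.imread("pics/a2.png")[60:190,165:285]; 
cv2.imwrite("pics/a4.png",cv2.resize(a,None,fx=4.6,fy=4.6,interpolation=cv2.INTER_CUBIC))
E
```

```text
(no output)
```

View pics/a4.png

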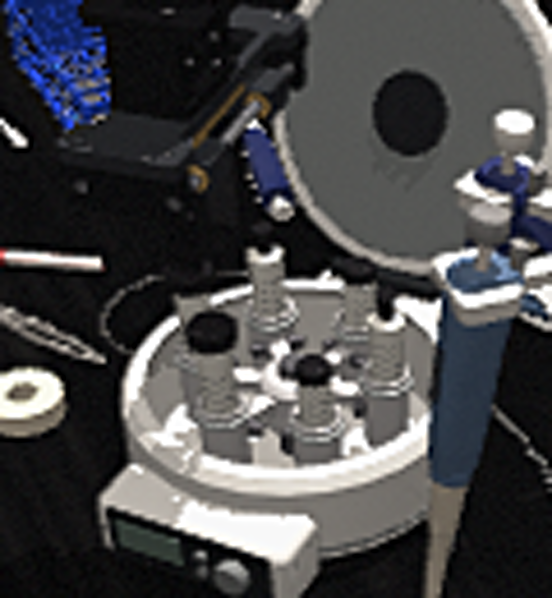

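```bash
python3 -m crank '0 0 0 0.09 0 0.8 -0.15; 0 0 -0.1 0 0 0.8 -0.15; 0 0 0 0 0 0.8 -0.15; 0 0 0 0 0 0.4 -0.15;0 0 0 0 0 0 -0.15'; python3 g.py 0.4638 0.3514 0.109 45
```

```text
time: 3.18
position: [0.4617, 0.3589, 0.1098]
tool_rot: [0.378, 0.926, 0.004, 0.002]
ft_force: [1.0, -1.1, 0.1]
grip_width: 0.0501
t 3.17 pos [0.4617 0.3589 0.1098] yaw 45.6 tilt [0.007 0.007] w 0.0501 F [ 1.  -1.1  0.1]
turn [0.11 0.   0.12] shift(now) [-0.17 -0.1   0.02] shift(after turn) [-0.17 -0.09  0.02]
```

```bash
python3 -m crank '0.1 0 0 -0.17 -0.1 0.02 -0.15; 0 0 0 0 0 0 -0.15'; python3 g.py 0.4638 0.3514 0.109 45
```

```text
time: 3.42
position: [0.465, 0.3518, 0.1108]
tool_rot: [0.378, 0.926, 0.002, 0.001]
ft_force: [0.1, -0.0, 0.6]
grip_width: 0.0503
t 3.42 pos [0.465  0.3518 0.1108] yaw 45.6 tilt [0.004 0.002] w 0.0503 F [ 0.1 -0.   0.6]
turn [0.04 0.02 0.13] shift(now) [ 0.01 -0.03  0.05] shift(after turn) [ 0.01 -0.03  0.05]
```

```bash
python3 -m crank '0 0 0 0 0 0 1; 0 0 0 0 0 0 1; 0 0 0 0 0 0 1; 0 0 0 0 0 0 1' 20; python3 g.py 0.4638 0.3514 0.109 45; python3 z.py a5
```

```text
time: 3.92
position: [0.4662, 0.3521, 0.1128]
tool_rot: [0.378, 0.926, 0.003, 0.003]
ft_force: [0.3, 1.0, -0.2]
grip_width: 0.0336
t 3.92 pos [0.4662 0.3521 0.1128] yaw 45.6 tilt [0.007 0.003] w 0.0336 F [ 0.3  1.  -0.2]
turn [0.08 0.03 0.12] shift(now) [ 0.03 -0.05  0.09] shift(after turn) [ 0.03 -0.05  0.1 ]
```

View pics/a5.png

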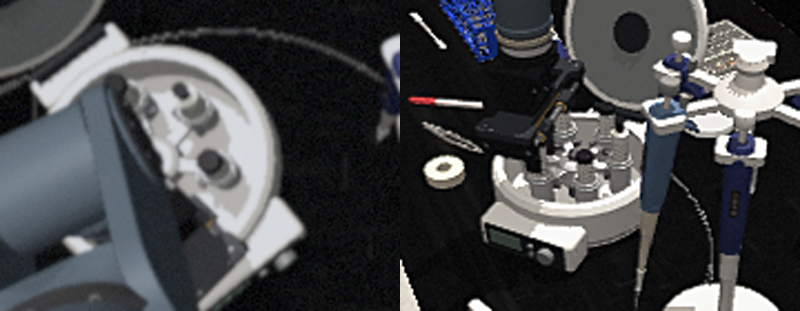

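```bash
python3 -m crank '0 0 0 0 -0.04 0.08 1; 0 0 0 0 0 0 1; 0 0 0 0 0 0 1' 20; python3 g.py 0.4638 0.3514 0.109 45
```

```text
time: 4.4
position: [0.4666, 0.3519, 0.1129]
tool_rot: [0.378, 0.926, 0.005, 0.004]
ft_force: [-0.0, 1.8, -0.3]
grip_width: 0.0334
t 4.4 pos [0.4666 0.3519 0.1129] yaw 45.6 tilt [0.011 0.006] w 0.0334 F [-0.   1.8 -0.3]
turn [0.14 0.05 0.12] shift(now) [ 0.04 -0.06  0.1 ] shift(after turn) [ 0.04 -0.06  0.1 ]
```

```bash
python3 -m crank '0 0 0 0 0 0 -0.15; 0 0 0 0 0 0 -0.15; 0.14 0 0 0 -0.06 0.1 -0.15; 0 0 0 0 0 0.1 -0.15;0 0 0 0 0 0 -0.15'; python3 g.py 0.4645 0.3514 0.105 45
```

```text
time: 5.03
position: [0.4647, 0.35, 0.1031]
tool_rot: [0.378, 0.926, -0.002, 0.001]
ft_force: [-0.3, 0.5, 0.6]
grip_width: 0.0499
t 5.03 pos [0.4647 0.35   0.1031] yaw 45.6 tilt [ 0.001 -0.004] w 0.0499 F [-0.3  0.5  0.6]
turn [-0.03  0.04  0.12] shift(now) [ 0.03  0.02 -0.05] shift(after turn) [ 0.03  0.02 -0.05]
```

```bash
python3 -m crank '0 0 0 0 0 -0.02 1; 0 0 0 0 0 0 1; 0 0 0 0 0 0 1; 0 0 0 0 0 0 1; 0 0 0 0 0 0 1' 20; python3 g.py 0.4645 0.3514 0.105 45
```

```text
time: 5.65
position: [0.4647, 0.35, 0.104]
tool_rot: [0.378, 0.926, -0.002, 0.001]
ft_force: [-0.8, -0.1, 0.1]
grip_width: 0.0325
t 5.65 pos [0.4647 0.35   0.104 ] yaw 45.6 tilt [ 0.001 -0.004] w 0.0325 F [-0.8 -0.1  0.1]
turn [-0.03  0.04  0.12] shift(now) [ 0.03  0.02 -0.03] shift(after turn) [ 0.03  0.02 -0.03]
```

```bash
python3 -m crank '0 0 0 0 0 0 1; 0 0 0 0 0 0 1; 0 0 0 0 0 0 1' 20; python3 g.py 0.4645 0.3514 0.105 45
```

```text
time: 6.02
position: [0.4647, 0.3499, 0.104]
tool_rot: [0.378, 0.926, -0.002, 0.001]
ft_force: [-0.0, -0.2, -0.7]
grip_width: 0.0328
t 6.03 pos [0.4647 0.3499 0.104 ] yaw 45.6 tilt [ 0.001 -0.004] w 0.0328 F [-0.  -0.2 -0.7]
turn [-0.03  0.04  0.12] shift(now) [ 0.03  0.02 -0.03] shift(after turn) [ 0.03  0.02 -0.03]
```

```bash
python3 - <<'E'
from h import *
p=viewer.camera("scene"); cv2.imwrite("pics/b1.png",cv2.resize(p["img"][70:170,170:270,::-1],(600,600),interpolation=cv2.INTER_CUBIC))
print((proj(p,[.4638,.3514,.16])-[170,70])*6,(proj(p,robot.get_obs()["position"])-[170,70])*6)
E
```

```text
[247.05666083 362.91451035] [259.8813669  452.94093865]
```

View pics/b1.png

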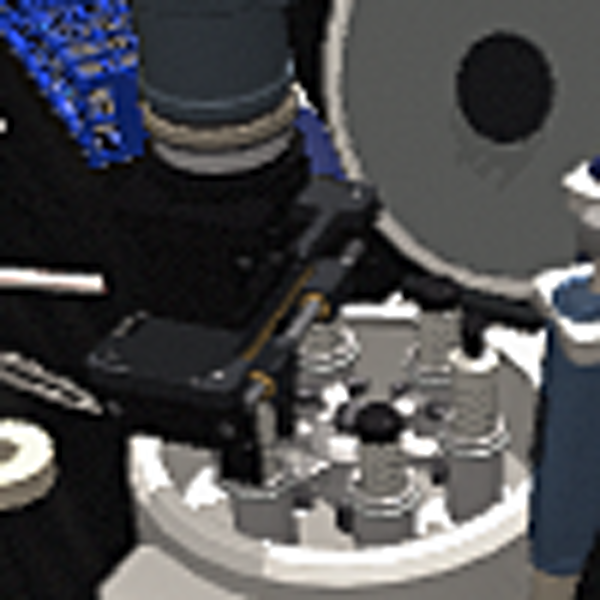

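```bash
python3 -m crank '0 0 0 0 0 -0.25 1; 0 0 0 0 0 0 1' 20; python3 g.py 0.4645 0.3514 0.105 45;  python3 -m crank '0 0 0 0 0 -0.25 1; 0 0 0 0 0 0 1' 20; python3 g.py 0.4645 0.3514 0.105 45
python3 - <<'E'
from h import *
p=viewer.camera("scene"); cv2.imwrite("pics/b2.png",cv2.resize(p["img"][70:170,170:270,::-1],(600,600),interpolation=cv2.INTER_CUBIC))
E
```

```text
time: 6.32
position: [0.465, 0.3501, 0.1148]
tool_rot: [0.378, 0.926, -0.002, 0.001]
ft_force: [0.6, -0.2, -0.6]
grip_width: 0.0329
t 6.33 pos [0.465  0.3501 0.1148] yaw 45.6 tilt [ 0.002 -0.004] w 0.0329 F [ 0.6 -0.2 -0.6]
turn [-0.02  0.05  0.12] shift(now) [0.03 0.02 0.24] shift(after turn) [0.03 0.01 0.24]
time: 6.58
position: [0.4652, 0.3503, 0.1259]
tool_rot: [0.378, 0.926, -0.001, 0.002]
ft_force: [0.1, 0.3, -0.4]
grip_width: 0.033
t 6.58 pos [0.4652 0.3503 0.1259] yaw 45.6 tilt [ 0.002 -0.004] w 0.033 F [ 0.1  0.3 -0.4]
turn [-0.01  0.05  0.12] shift(now) [0.03 0.01 0.52] shift(after turn) [0.03 0.01 0.52]
```

View pics/b2.png

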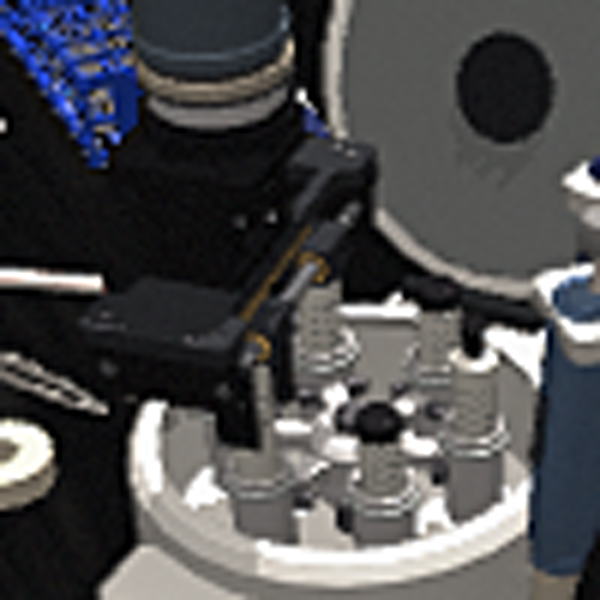

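```bash
python3 -m crank '0 0 0 0 0 -0.6 1; 0 0 0 0 0 -0.6 1; 0 0 0 0 0 0 1' 20; python3 g.py 0.4645 0.3514 0.105 45
python3 - <<'E'
from h import *
p=viewer.camera("scene"); cv2.imwrite("pics/b3.png",cv2.resize(p["img"][70:170,170:270,::-1],(600,600),interpolation=cv2.INTER_CUBIC))
E
```

```text
time: 7.0
position: [0.4644, 0.3502, 0.1737]
tool_rot: [0.378, 0.926, -0.002, 0.001]
ft_force: [-0.0, 0.7, -0.6]
grip_width: 0.033
t 7.0 pos [0.4644 0.3502 0.1737] yaw 45.6 tilt [ 0.    -0.005] w 0.033 F [-0.   0.7 -0.6]
turn [-0.04  0.04  0.12] shift(now) [0.03 0.03 1.72] shift(after turn) [0.02 0.02 1.72]
```

View pics/b3.png

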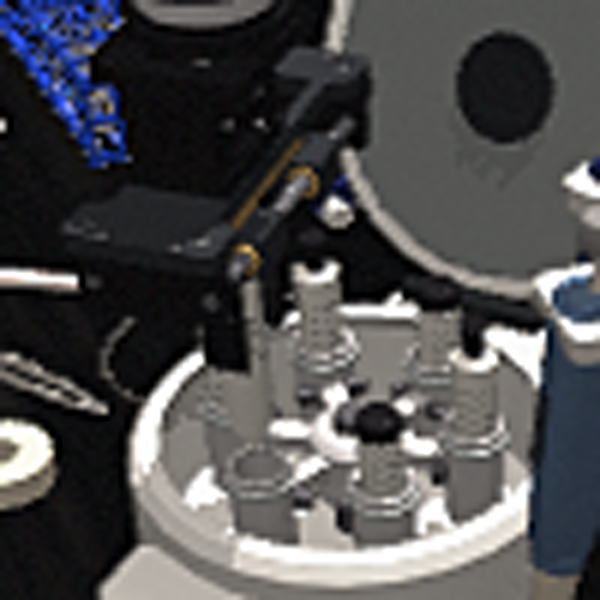

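```bash
python3 -m crank '0 0 -1 0 0 -0.9 1; 0 0 -1 0 0 -0.9 1; 0 0 -1 0 0 0 1; 0 0 -1 0 0 0 1; 0 0 -1 0 0 0 1'; python3 g.py 0.375 0.08 0.245 90
```

```text
time: 7.68
position: [0.4598, 0.3479, 0.2388]
tool_rot: [0.162, 0.987, -0.007, -0.007]
ft_force: [-0.7, -0.5, -0.7]
grip_width: 0.0327
t 7.67 pos [0.4598 0.3479 0.2388] yaw 71.4 tilt [-0.015 -0.012] w 0.0327 F [-0.7 -0.5 -0.7]
turn [-0.17 -0.15 -3.72] shift(now) [-0.13 -7.03 -0.04] shift(after turn) [ 2.12 -6.7  -0.15]
```

```bash
python3 -m crank '-0.1 -0.1 -0.95 0 -0.9 -0.1 1; -0.1 -0.1 -0.95 0 -0.9 -0.1 1; 0 0 -0.95 0.2 -0.9 0 1; 0 0 -0.9 0.25 -0.9 0 1; 0 0 0 0.3 -0.9 0 1'; python3 g.py 0.375 0.08 0.245 90
```

```text
time: 8.3
position: [0.3981, 0.169, 0.2405]
tool_rot: [-0.01, 1.0, -0.001, -0.003]
ft_force: [0.4, -0.5, -0.7]
grip_width: 0.0326
t 8.3 pos [0.3981 0.169  0.2405] yaw 91.1 tilt [-0.005 -0.003] w 0.0326 F [ 0.4 -0.5 -0.7]
turn [-0.03 -0.06  0.22] shift(now) [ 0.62 -2.21 -0.1 ] shift(after turn) [ 0.58 -2.22 -0.11]
```

```bash
python3 -m crank '0 0 0.2 0.5 -0.9 -0.1 1; 0 0 0 0.1 -0.9 0 1; 0 0 0 0 -0.9 0 1; 0 0 0 0 -0.9 0 1; 0 0 0 -0.1 -0.9 0 1'; python3 g.py 0.404 -0.161 0.245 90
```

```text
time: 8.93
position: [0.3718, -0.0161, 0.2399]
tool_rot: [-0.001, 1.0, -0.001, -0.009]
ft_force: [0.6, 0.2, -0.1]
grip_width: 0.0327
t 8.93 pos [ 0.3718 -0.0161  0.2399] yaw 90.1 tilt [-0.018 -0.002] w 0.0327 F [ 0.6  0.2 -0.1]
turn [-0.02 -0.2   0.03] shift(now) [-0.79 -3.62 -0.14] shift(after turn) [-0.8  -3.62 -0.13]
```

```bash
python3 -m crank '0 -0.2 0 -0.2 -0.9 -0.1 1; 0 0 0 -0.2 -0.9 0 1; 0 0 0 -0.2 -0.9 0 1; 0 0 0 -0.2 -0.9 0 1; 0 0 0 0 0 0 1'; python3 g.py 0.404 -0.161 0.245 90
python3 - <<'E'
from h import *
p=viewer.camera("scene"); cv2.imwrite("pics/c1.png",cv2.resize(p["img"][180:350,180:350,::-1],(600,600),interpolation=cv2.INTER_CUBIC))
E
```

```text
time: 9.55
position: [0.4014, -0.1655, 0.2383]
tool_rot: [0.001, 1.0, 0.002, -0.004]
ft_force: [-0.0, 0.4, -0.3]
grip_width: 0.0332
t 9.55 pos [ 0.4014 -0.1655  0.2383] yaw 89.8 tilt [-0.009  0.004] w 0.0332 F [-0.   0.4 -0.3]
turn [ 0.05 -0.1  -0.03] shift(now) [-0.06  0.11 -0.17] shift(after turn) [-0.07  0.11 -0.17]
```

View pics/c1.png

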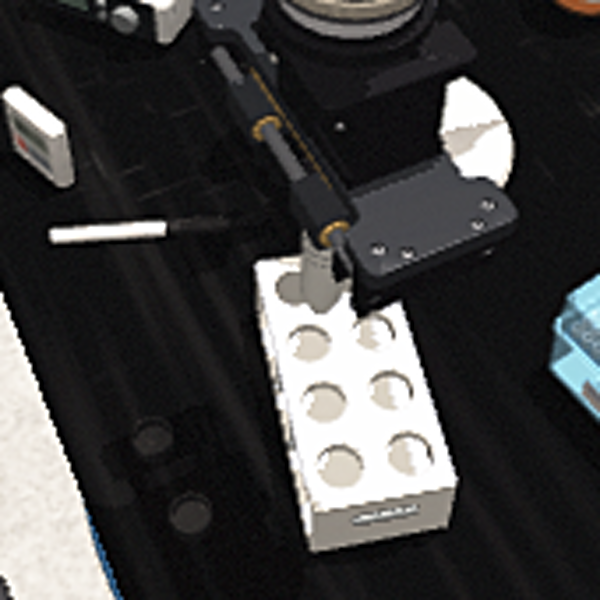

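```bash
python3 - <<'E'
from h import *
p=viewer.camera("scene"); o=robot.get_obs()["position"]
print((proj(p,[o[0],o[1],o[2]-.064])-180)*600/170)
E
python3 -m crank '0 -0.1 0 -0.07 0.11 0.6 1; 0 0 0 0 0 0.6 1; 0 0 0 0 0 0.5 1;0 0 0 0 0 0 1'; python3 g.py 0.404 -0.161 0.070 90
```

```text
[324.66776748 304.01322459]
time: 10.15
position: [0.3992, -0.151, 0.1675]
tool_rot: [-0.002, 1.0, 0.006, -0.003]
ft_force: [-0.9, 0.9, -0.2]
grip_width: 0.033
t 10.15 pos [ 0.3992 -0.151   0.1675] yaw 90.2 tilt [-0.006  0.011] w 0.033 F [-0.9  0.9 -0.2]
turn [ 0.13 -0.07  0.05] shift(now) [-0.13 -0.28  2.43] shift(after turn) [-0.12 -0.25  2.44]
```

```bash
python3 -m crank '0.1 -0.05 0 -0.12 -0.25 0 1; 0 0 0 0 0 0 1'; python3 g.py 0.404 -0.161 0.070 90
```

```text
time: 10.4
position: [0.4049, -0.1609, 0.1685]
tool_rot: [-0.003, 1.0, 0.0, -0.0]
ft_force: [-1.2, -0.1, 0.3]
grip_width: 0.0328
t 10.4 pos [ 0.4049 -0.1609  0.1685] yaw 90.3 tilt [-0.     0.001] w 0.0328 F [-1.2 -0.1  0.3]
turn [ 0.01 -0.    0.07] shift(now) [ 0.02 -0.    2.46] shift(after turn) [ 0.02 -0.    2.46]
```

Tip is at 0.104; rack top is 0.06. Descend.

```bash
python3 -m crank '0 0 0 0.02 0 0.5 1; 0 0 0 0 0 0.5 1; 0 0 0 0 0 0.5 1;0 0 0 0 0 0 1'; python3 g.py 0.404 -0.161 0.070 90
```

```text
time: 10.9
position: [0.4072, -0.1632, 0.1104]
tool_rot: [-0.003, 1.0, -0.002, 0.004]
ft_force: [-1.1, 0.6, -0.2]
grip_width: 0.0328
t 10.9 pos [ 0.4072 -0.1632  0.1104] yaw 90.3 tilt [ 0.007 -0.005] w 0.0328 F [-1.1  0.6 -0.2]
turn [-0.05  0.08  0.06] shift(now) [0.09 0.06 1.01] shift(after turn) [0.08 0.05 1.01]
```

```bash
python3 -m crank '-0.05 0.08 0 0.08 0.05 0.3 1; 0 0 0 0 0 0.35 1; 0 0 0 0 0 0.25 1;0 0 0 0 0 0.1 1'; python3 g.py 0.404 -0.161 0.070 90
```

```text
time: 11.4
position: [0.4057, -0.1625, 0.071]
tool_rot: [-0.003, 1.0, -0.002, 0.002]
ft_force: [0.4, -0.9, -0.4]
grip_width: 0.0326
t 11.4 pos [ 0.4057 -0.1625  0.071 ] yaw 90.3 tilt [ 0.005 -0.004] w 0.0326 F [ 0.4 -0.9 -0.4]
turn [-0.04  0.05  0.06] shift(now) [0.04 0.04 0.02] shift(after turn) [0.04 0.04 0.02]
```

```bash
python3 -m crank '0 0 0 0.03 0.03 0.06 1; 0 0 0 0 0 0.06 1'; python3 g.py 0.404 -0.161 0.070 90;  python3 - <<'E'
from h import *
p=viewer.camera("scene"); cv2.imwrite("pics/c2.png",cv2.resize(p["img"][180:350,180:350,::-1],(600,600),interpolation=cv2.INTER_CUBIC))
E
```

```text
time: 11.65
position: [0.4078, -0.1638, 0.069]
tool_rot: [-0.003, 1.0, -0.005, 0.006]
ft_force: [0.2, -0.5, 25.5]
grip_width: 0.033
t 11.65 pos [ 0.4078 -0.1638  0.069 ] yaw 90.3 tilt [ 0.013 -0.01 ] w 0.033 F [ 0.2 -0.5 25.5]
turn [-0.11  0.14  0.06] shift(now) [ 0.09  0.07 -0.03] shift(after turn) [ 0.1   0.07 -0.02]
```

View pics/c2.png

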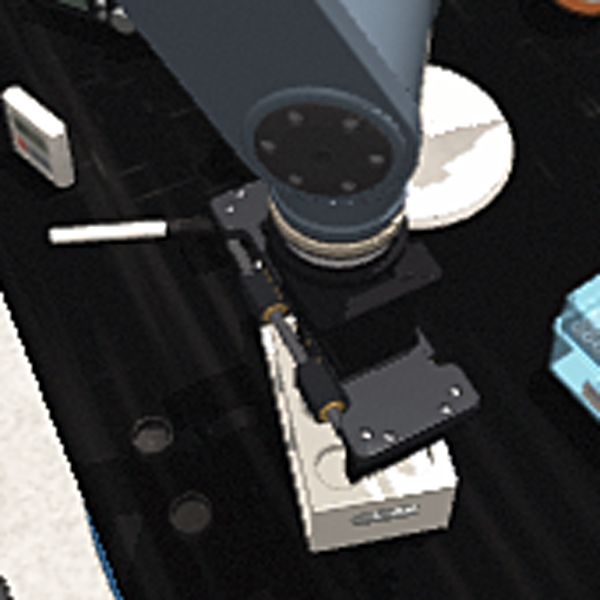

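```bash
python3 -m crank '-0.1 0.1 0 0 0 -0.02 -0.2; 0 0 0 0 0 0 -0.2;0 0 0 0 0 0 -0.2;0 0 0 0 0 0 -0.2'; python3 g.py 0.404 -0.161 0.070 90
```

```text
time: 12.2
position: [0.4087, -0.1644, 0.0709]
tool_rot: [-0.003, 1.0, -0.001, 0.003]
ft_force: [-1.1, -0.7, -0.1]
grip_width: 0.0514
t 12.2 pos [ 0.4087 -0.1644  0.0709] yaw 90.3 tilt [ 0.006 -0.003] w 0.0514 F [-1.1 -0.7 -0.1]
turn [-0.03  0.07  0.07] shift(now) [0.12 0.08 0.02] shift(after turn) [0.12 0.08 0.02]
```

Raise, then go back to position 2 (short tube), jaw yaw 90 there.

```bash
python3 -m crank '0 0.07 0 0 0 -0.8 -0.2; 0 0 0 0 0 -0.9 -0.2;0 0 0 0 0 -0.9 -0.2;0 0 0 0 0 -0.9 -0.2; 0 0 0 0 0 -0.9 -0.2'; python3 g.py 0.375 0.06 0.235 90
python3 - <<'E'
from h import *
p=viewer.camera("scene"); cv2.imwrite("pics/c3.png",cv2.resize(p["img"][180:350,180:350,::-1],(600,600),interpolation=cv2.INTER_CUBIC))
E
```

```text
time: 12.82
position: [0.4055, -0.1618, 0.2476]
tool_rot: [-0.003, 1.0, 0.003, -0.006]
ft_force: [0.2, -0.4, -0.4]
grip_width: 0.0522
t 12.82 pos [ 0.4055 -0.1618  0.2476] yaw 90.3 tilt [-0.011  0.005] w 0.0522 F [ 0.2 -0.4 -0.4]
turn [ 0.06 -0.13  0.06] shift(now) [0.73 5.55 0.35] shift(after turn) [0.76 5.55 0.31]
```

View pics/c3.png

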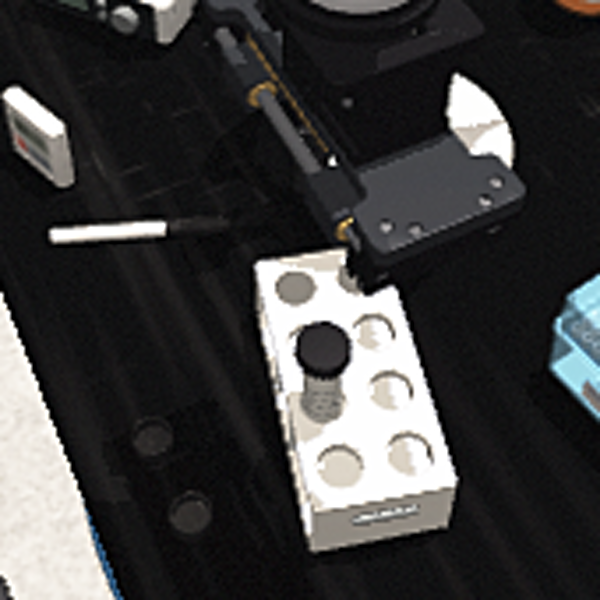

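```bash
python3 -m crank '0 -0.1 0 0.3 0.9 0 -0.15; 0 0 0 0.3 0.95 0 -0.15;0 0 0 0.1 0.95 0 -0.15;0 0 0 0 0.95 0 -0.15; 0 0 0 0 0.95 0 -0.15'; python3 g.py 0.375 0.06 0.235 90
```

```text
time: 13.5
position: [0.3784, 0.0268, 0.2512]
tool_rot: [0.001, 1.0, -0.001, 0.004]
ft_force: [0.4, -0.3, 0.3]
grip_width: 0.0499
t 13.5 pos [0.3784 0.0268 0.2512] yaw 89.9 tilt [ 0.008 -0.002] w 0.0499 F [ 0.4 -0.3  0.3]
turn [-0.03  0.09 -0.01] shift(now) [0.09 0.83 0.4 ] shift(after turn) [0.08 0.83 0.41]
```

```bash
python3 -m crank '0 0 0 0 0.95 0 -0.15; 0 0 0 -0.2 0.95 0 -0.15;0 0 0 -0.4 0.95 0 -0.15; 0 0 0 -0.5 0.95 0 -0.15'; python3 g.py 0.517 0.309 0.24 90
```

```text
time: 14.0
position: [0.4195, 0.1839, 0.2492]
tool_rot: [0.0, 1.0, -0.002, 0.002]
ft_force: [1.3, -0.8, 0.0]
grip_width: 0.0504
t 14.0 pos [0.4195 0.1839 0.2492] yaw 90.0 tilt [ 0.003 -0.003] w 0.0504 F [ 1.3 -0.8  0. ]
turn [-0.04  0.04 -0.01] shift(now) [-2.43  3.13  0.23] shift(after turn) [-2.44  3.13  0.23]
```

```bash
python3 -m crank '0 0 0 -0.7 0.9 0 -0.15; 0 0 0 -0.7 0.9 0 -0.15;0 0 0 -0.6 0.8 0 -0.15; 0 0 0 -0.3 0.4 0 -0.15; 0 0 0 0 0 0.2 -0.15'; python3 g.py 0.517 0.309 0.108 90
```

```text
time: 14.62
position: [0.5126, 0.3105, 0.2365]
tool_rot: [-0.002, 1.0, -0.002, -0.0]
ft_force: [0.0, 0.1, 0.4]
grip_width: 0.05
t 14.62 pos [0.5126 0.3105 0.2365] yaw 90.3 tilt [-0.001 -0.005] w 0.05 F [0.  0.1 0.4]
turn [-0.06 -0.01  0.05] shift(now) [-0.11 -0.02  3.21] shift(after turn) [-0.11 -0.04  3.21]
```

```bash
python3 -m crank '-0.06 0 0 -0.11 -0.03 0.7 -0.15; 0 0 0 0 0 0.8 -0.15;0 0 0 0 0 0.8 -0.15; 0 0 0 0 0 0 -0.15'; python3 g.py 0.517 0.309 0.108 90
```

```text
time: 15.12
position: [0.5112, 0.3047, 0.1385]
tool_rot: [-0.002, 1.0, -0.002, -0.005]
ft_force: [0.2, -0.2, -0.3]
grip_width: 0.05
t 15.12 pos [0.5112 0.3047 0.1385] yaw 90.2 tilt [-0.01  -0.004] w 0.05 F [ 0.2 -0.2 -0.3]
turn [-0.05 -0.12  0.04] shift(now) [-0.15  0.11  0.76] shift(after turn) [-0.15  0.11  0.76]
```

```bash
python3 -m crank '-0.05 -0.12 0 -0.15 0.11 0.35 -0.15; 0 0 0 0 0 0.4 -0.15;0 0 0 0 0 0 -0.15'; python3 g.py 0.517 0.309 0.108 90
```

```text
time: 15.5
position: [0.5182, 0.309, 0.1086]
tool_rot: [-0.001, 1.0, 0.001, 0.002]
ft_force: [0.4, -0.4, 0.2]
grip_width: 0.0502
t 15.5 pos [0.5182 0.309  0.1086] yaw 90.2 tilt [0.004 0.001] w 0.0502 F [ 0.4 -0.4  0.2]
turn [0.02 0.04 0.03] shift(now) [0.03 0.   0.02] shift(after turn) [0.03 0.   0.02]
```

```bash
python3 -m crank '0 0 0 0 0 0 1; 0 0 0 0 0 0 1;0 0 0 0 0 0 1; 0 0 0 0 0 0 1;0 0 0 0 0 0 1' 20; python3 g.py 0.517 0.309 0.108 90
```

```text
time: 16.12
position: [0.5193, 0.3097, 0.1105]
tool_rot: [-0.002, 1.0, 0.001, 0.004]
ft_force: [-0.9, 0.3, 0.3]
grip_width: 0.0242
t 16.12 pos [0.5193 0.3097 0.1105] yaw 90.2 tilt [0.007 0.003] w 0.0242 F [-0.9  0.3  0.3]
turn [0.03 0.08 0.04] shift(now) [ 0.06 -0.02  0.06] shift(after turn) [ 0.06 -0.02  0.06]
```

```bash
python3 -m crank '0 0.08 0 0 0 -0.6 1; 0 0 0 0 0 -0.8 1;0 0 0 0 0 -0.8 1; 0 0 0 0 0 -0.8 1;0 0 0 0 0 -0.4 1' 20; python3 g.py 0.464 0.351 0.24 90
```

```text
time: 16.75
position: [0.5185, 0.3091, 0.2484]
tool_rot: [-0.002, 1.0, 0.001, -0.001]
ft_force: [0.3, 1.1, 0.2]
grip_width: 0.0245
t 16.75 pos [0.5185 0.3091 0.2484] yaw 90.2 tilt [-0.003  0.002] w 0.0245 F [0.3 1.1 0.2]
turn [ 0.02 -0.03  0.03] shift(now) [1.36 1.05 0.22] shift(after turn) [1.36 1.05 0.21]
```

```bash
python3 -m crank '0 0 0 0.65 0.5 0 1; 0 0 0 0.6 0.45 0 1;0 0 0 0.1 0.05 0.1 1; 0 0 0 0 0 0 1' 20; python3 g.py 0.4645 0.3508 0.11 90
python3 - <<'E'
from h import *
p=viewer.camera("scene"); cv2.imwrite("pics/d1.png",cv2.resize(p["img"][70:170,170:270,::-1],(600,600),interpolation=cv2.INTER_CUBIC))
o=robot.get_obs()["position"]
for dz in(0,.0705):print((proj(p,[o[0],o[1],o[2]-dz])-[170,70])*6)
E
```

```text
time: 17.25
position: [0.465, 0.3493, 0.2466]
tool_rot: [-0.001, 1.0, 0.001, 0.001]
ft_force: [1.0, -0.0, -0.8]
grip_width: 0.0243
t 17.25 pos [0.465  0.3493 0.2466] yaw 90.1 tilt [0.002 0.003] w 0.0243 F [ 1.  -0.  -0.8]
turn [0.03 0.03 0.02] shift(now) [0.02 0.03 3.42] shift(after turn) [0.01 0.04 3.42]
[234.37527339 212.43853121]
[248.43372841 337.01749435]
```

View pics/d1.png

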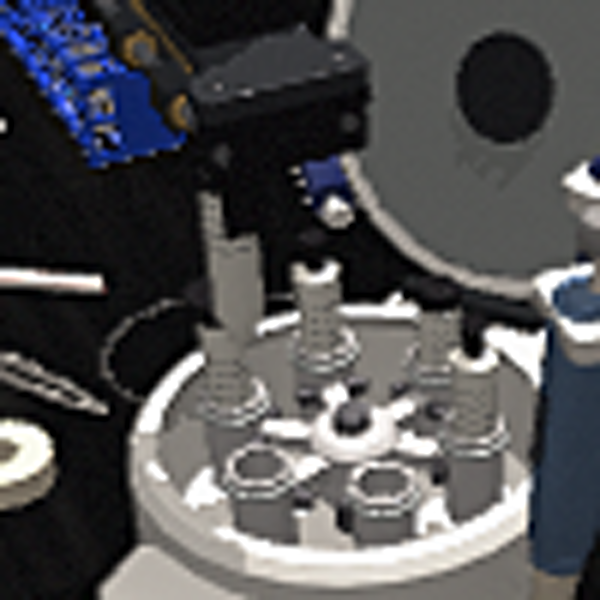

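```bash
python3 -m crank '0 0 0 0 0.03 0.7 1; 0 0 0 0 0 0.7 1;0 0 0 0 0 0.3 1; 0 0 0 0 0 0 1' 20; python3 g.py 0.4645 0.3508 0.11 90; cat > s.py <<'E'
import sys
from h import *
p=viewer.camera("scene"); cv2.imwrite(f"pics/{sys.argv[1]}.png",cv2.resize(p["img"][70:170,170:270,::-1],(600,600),interpolation=cv2.INTER_CUBIC))
o=robot.get_obs(); t=R.from_quat(o["tool_rot"]).apply([0,0,float(sys.argv[2])]); print("tip px",(proj(p,o["position"]+t)-[170,70])*6)
E
python3 s.py d2 .0705
```

```text
time: 17.8
position: [0.4706, 0.349, 0.1776]
tool_rot: [0.001, 1.0, 0.002, 0.004]
ft_force: [0.4, 0.3, 0.6]
grip_width: 0.0245
t 17.8 pos [0.4706 0.349  0.1776] yaw 89.9 tilt [0.007 0.004] w 0.0245 F [0.4 0.3 0.6]
turn [ 0.04  0.08 -0.03] shift(now) [0.16 0.04 1.69] shift(after turn) [0.15 0.04 1.69]
tip px [271.65222578 444.00946743]
```

View pics/d2.png

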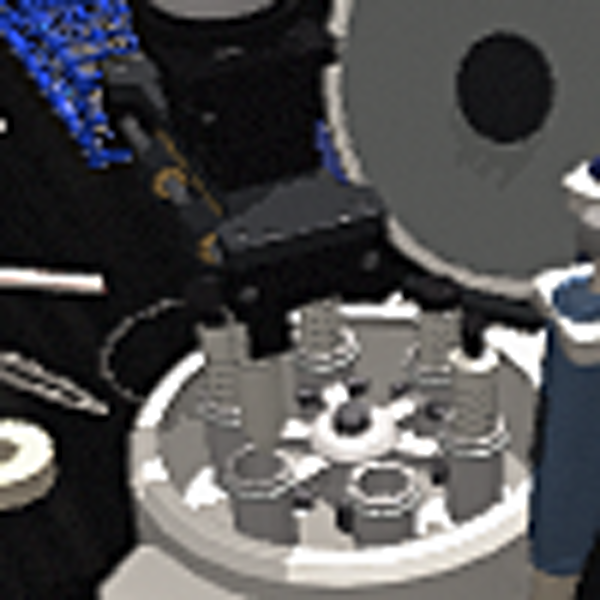

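Tip at ~(262,450) px, mouth at (260,463); correct the 6 mm x drift and continue down.

```bash
python3 -m crank '0.04 0.08 0 0.15 0.04 0.1 1; 0 0 0 0 0 0.25 1;0 0 0 0 0 0.25 1; 0 0 0 0 0 0 1' 20; python3 g.py 0.4645 0.3508 0.11 90
```

```text
time: 18.35
position: [0.4659, 0.3517, 0.1548]
tool_rot: [0.001, 1.0, 0.001, 0.002]
ft_force: [-0.4, 0.2, -0.6]
grip_width: 0.0244
t 18.35 pos [0.4659 0.3517 0.1548] yaw 89.9 tilt [0.005 0.003] w 0.0244 F [-0.4  0.2 -0.6]
turn [ 0.03  0.05 -0.02] shift(now) [ 0.04 -0.03  1.12] shift(after turn) [ 0.04 -0.02  1.12]
```

```bash
python3 -m crank '0 0.05 0 0.04 -0.02 0.3 1; 0 0 0 0 0 0.3 1;0 0 0 0 0 0.25 1; 0 0 0 0 0 0.1 1;0 0 0 0 0 0 1' 20; python3 g.py 0.4645 0.3508 0.11 90
```

```text
time: 18.98
position: [0.4658, 0.3521, 0.1144]
tool_rot: [0.001, 1.0, 0.002, 0.001]
ft_force: [0.6, 0.7, -0.6]
grip_width: 0.0243
t 18.98 pos [0.4658 0.3521 0.1144] yaw 89.9 tilt [0.003 0.005] w 0.0243 F [ 0.6  0.7 -0.6]
turn [ 0.05  0.03 -0.03] shift(now) [ 0.03 -0.03  0.11] shift(after turn) [ 0.03 -0.03  0.11]
```

```bash
python3 -m crank '0 0 0 0 0 0.07 1; 0 0 0 0 0 0.05 1' 20; python3 g.py 0.4645 0.3508 0.11 90
```

```text
time: 19.23
position: [0.466, 0.3522, 0.1099]
tool_rot: [0.001, 1.0, 0.003, 0.002]
ft_force: [0.4, 0.8, 9.5]
grip_width: 0.0245
t 19.23 pos [0.466  0.3522 0.1099] yaw 89.9 tilt [0.004 0.005] w 0.0245 F [0.4 0.8 9.5]
turn [ 0.06  0.04 -0.03] shift(now) [ 0.04 -0.04 -0.  ] shift(after turn) [ 0.04 -0.04 -0.  ]
```

Bottomed. Release narrowly, rise.

```bash
python3 -m crank '0 0 0 0 0 0 0.15; 0 0 0 0 0 0 0.15;0 0 0 0 0 0 0.15' ; python3 g.py 0.4645 0.3508 0.11 90; python3 -m crank '0 0 0 0 0 -0.5 0.15; 0 0 0 0 0 -0.8 0.15;0 0 0 0 0 -0.8 0; 0 0 0 0 0 -0.8 -0.15;0 0 0 0 0 0 -0.15'; python3 g.py 0.580 0.334 0.23 90; python3 s.py d3 0
```

```text
time: 19.6
position: [0.4652, 0.3514, 0.1099]
tool_rot: [0.001, 1.0, 0.002, 0.001]
ft_force: [0.2, 0.3, -0.5]
grip_width: 0.0363
t 19.6 pos [0.4652 0.3514 0.1099] yaw 89.9 tilt [0.002 0.003] w 0.0363 F [ 0.2  0.3 -0.5]
turn [ 0.04  0.02 -0.02] shift(now) [ 0.02 -0.01 -0.  ] shift(after turn) [ 0.02 -0.01 -0.  ]
time: 20.23
position: [0.4638, 0.35, 0.2278]
tool_rot: [0.001, 1.0, 0.0, -0.001]
ft_force: [-0.2, 0.3, -0.2]
grip_width: 0.049
t 20.23 pos [0.4638 0.35   0.2278] yaw 89.9 tilt [-0.002  0.001] w 0.049 F [-0.2  0.3 -0.2]
turn [ 0.01 -0.02 -0.02] shift(now) [-2.91 -0.39 -0.06] shift(after turn) [-2.91 -0.4  -0.06]
tip px [233.19601119 251.63383079]
```

View pics/d3.png

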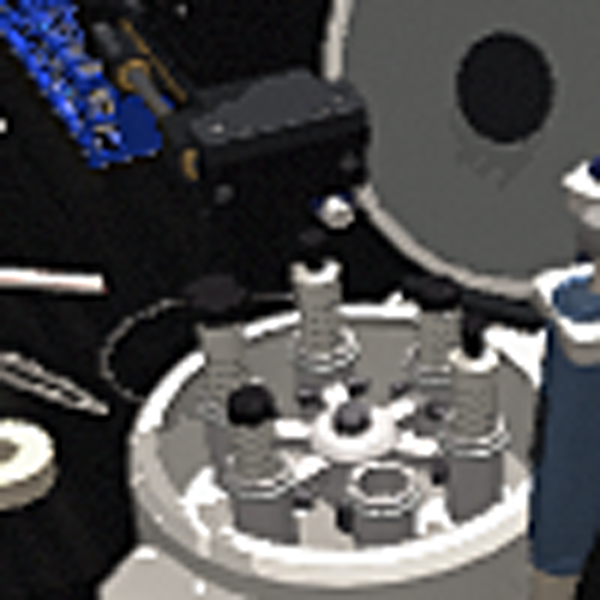

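```bash
python3 -m crank '0 0 0 -0.8 -0.1 -0.1 -0.15; 0 0 0 -0.9 -0.1 0 -0.15;0 0 0 -0.8 -0.1 0 -0.15; 0 0 0 -0.4 -0.1 0 -0.15;0 0 0 0 0 0 -0.1'; python3 g.py 0.581 0.334 0.108 90
```

```text
time: 20.9
position: [0.5754, 0.3307, 0.22]
tool_rot: [0.0, 1.0, -0.004, -0.011]
ft_force: [-0.8, 0.9, 0.3]
grip_width: 0.0485
t 20.9 pos [0.5754 0.3307 0.22  ] yaw 90.0 tilt [-0.022 -0.007] w 0.0485 F [-0.8  0.9  0.3]
turn [-0.08 -0.26 -0.01] shift(now) [-0.2  0.1  2.8] shift(after turn) [-0.14  0.08  2.8 ]
```

```bash
python3 -m crank '-0.08 -0.26 0 -0.14 0.08 0 -0.1; 0 0 0 0 0 0 -0.1'; python3 g.py 0.581 0.334 0.108 90;python3 s.py e1 0
```

```text
time: 21.15
position: [0.5786, 0.3343, 0.2188]
tool_rot: [-0.0, 1.0, -0.0, -0.001]
ft_force: [-0.2, -0.3, -0.2]
grip_width: 0.0479
t 21.15 pos [0.5786 0.3343 0.2188] yaw 90.0 tilt [-0.002 -0.001] w 0.0479 F [-0.2 -0.3 -0.2]
turn [-0.01 -0.02  0.  ] shift(now) [-0.07 -0.01  2.77] shift(after turn) [-0.06 -0.01  2.77]
tip px [464.44674548 221.69444504]
```

View pics/e1.png

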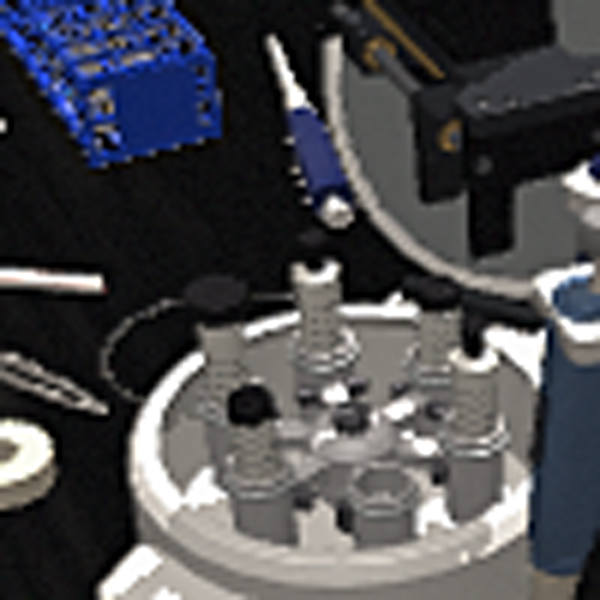

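```bash
python3 -m crank '0 0 0 -0.05 0 0.7 -0.1; 0 0 0 0 0 0.8 -0.1;0 0 0 0 0 0.5 -0.1; 0 0 0 0 0 0 -0.1'; python3 g.py 0.581 0.334 0.108 90
```

```text
time: 21.7
position: [0.5785, 0.3362, 0.1396]
tool_rot: [-0.002, 1.0, 0.0, 0.0]
ft_force: [-0.5, -0.4, -0.2]
grip_width: 0.0477
t 21.7 pos [0.5785 0.3362 0.1396] yaw 90.2 tilt [0.    0.001] w 0.0477 F [-0.5 -0.4 -0.2]
turn [0.01 0.01 0.04] shift(now) [-0.06 -0.05  0.79] shift(after turn) [-0.06 -0.05  0.79]
```

```bash
python3 -m crank '0 0 0 -0.06 -0.05 0.4 -0.1; 0 0 0 0 0 0.4 -0.1; 0 0 0 0 0 0 -0.1'; python3 g.py 0.581 0.334 0.108 90;  python3 -m crank '0 0 0 0 0 0.03 1; 0 0 0 0 0 0 1;0 0 0 0 0 0 1;0 0 0 0 0 0 1; 0 0 0 0 0 0 1' 20; python3 g.py 0.581 0.334 0.108 90; python3 s.py e2 0
```

```text
time: 22.08
position: [0.5818, 0.3349, 0.1079]
tool_rot: [-0.002, 1.0, 0.001, 0.002]
ft_force: [-0.6, -0.2, 0.5]
grip_width: 0.0478
t 22.07 pos [0.5818 0.3349 0.1079] yaw 90.2 tilt [0.004 0.002] w 0.0478 F [-0.6 -0.2  0.5]
turn [0.02 0.04 0.05] shift(now) [ 0.02 -0.02 -0.  ] shift(after turn) [ 0.02 -0.02 -0.  ]
time: 22.7
position: [0.5829, 0.3352, 0.1081]
tool_rot: [-0.002, 1.0, 0.001, 0.003]
ft_force: [0.5, 0.3, -1.6]
grip_width: 0.0239
t 22.7 pos [0.5829 0.3352 0.1081] yaw 90.2 tilt [0.007 0.003] w 0.0239 F [ 0.5  0.3 -1.6]
turn [0.03 0.07 0.04] shift(now) [ 0.05 -0.03  0.  ] shift(after turn) [ 0.05 -0.03  0.  ]
tip px [476.08536571 401.07582973]
```

View pics/e2.png

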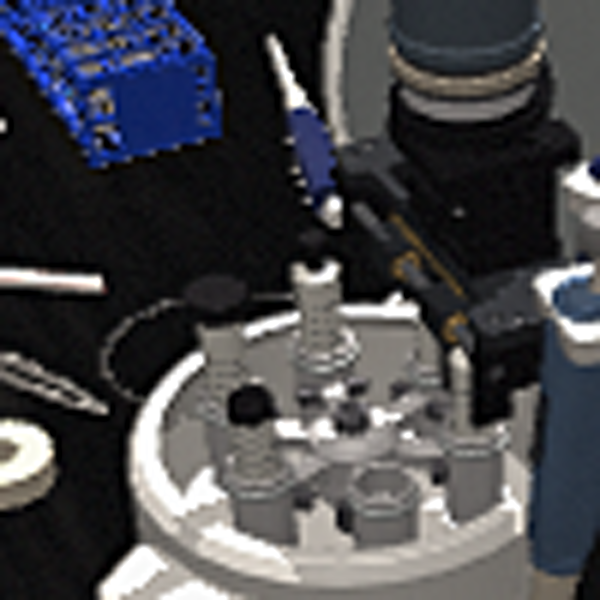

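```bash
python3 -m crank '0 0.07 0 0 0 -0.6 1; 0 0 0 0 0 -0.8 1;0 0 0 0 0 -0.8 1; 0 0 0 0 0 -0.8 1;0 0 0 0 0 -0.5 1' 20; python3 g.py 0.5175 0.309 0.24 90
```

```text
time: 23.38
position: [0.5819, 0.3342, 0.2491]
tool_rot: [-0.002, 1.0, 0.0, -0.002]
ft_force: [0.1, -0.8, -0.2]
grip_width: 0.0244
t 23.38 pos [0.5819 0.3342 0.2491] yaw 90.2 tilt [-0.004  0.001] w 0.0244 F [ 0.1 -0.8 -0.2]
turn [ 0.01 -0.05  0.04] shift(now) [ 1.61 -0.62  0.23] shift(after turn) [ 1.61 -0.63  0.23]
```

```bash
python3 -m crank '0 -0.05 0 0.8 -0.3 0 1; 0 0 0 0.7 -0.3 0 1;0 0 0 0.1 0 0.3 1; 0 0 0 0 0 0.6 1;0 0 0 0 0 0.3 1' 20; python3 -m crank '0 0 0 0 0 0 1'; python3 g.py 0.5175 0.309 0.109 90
```

```text
time: 24.0
position: [0.5203, 0.3109, 0.2031]
tool_rot: [-0.002, 1.0, 0.002, 0.006]
ft_force: [0.4, 0.5, -0.2]
grip_width: 0.0245
time: 24.12
position: [0.5203, 0.3109, 0.2017]
tool_rot: [-0.002, 1.0, 0.002, 0.005]
ft_force: [0.1, 0.6, -0.6]
grip_width: 0.0242
t 24.12 pos [0.5203 0.3109 0.2017] yaw 90.2 tilt [0.009 0.004] w 0.0242 F [ 0.1  0.6 -0.6]
turn [0.05 0.1  0.04] shift(now) [ 0.09 -0.06  2.32] shift(after turn) [ 0.07 -0.05  2.32]
```

```bash
python3 -m crank '0.05 0.1 0 0.07 -0.05 0.3 1; 0 0 0 0 0 0.3 1;0 0 0 0 0 0 1' 20;  python3 g.py 0.5175 0.309 0.109 90; python3 s.py e3 .068
```

```text
time: 24.5
position: [0.5188, 0.3093, 0.1764]
tool_rot: [-0.002, 1.0, 0.0, 0.001]
ft_force: [0.9, -0.1, -0.3]
grip_width: 0.0241
t 24.5 pos [0.5188 0.3093 0.1764] yaw 90.2 tilt [0.001 0.   ] w 0.0241 F [ 0.9 -0.1 -0.3]
turn [0.   0.02 0.04] shift(now) [ 0.03 -0.01  1.69] shift(after turn) [ 0.03 -0.01  1.69]
tip px [386.11455558 459.26386179]
```

View pics/e3.png

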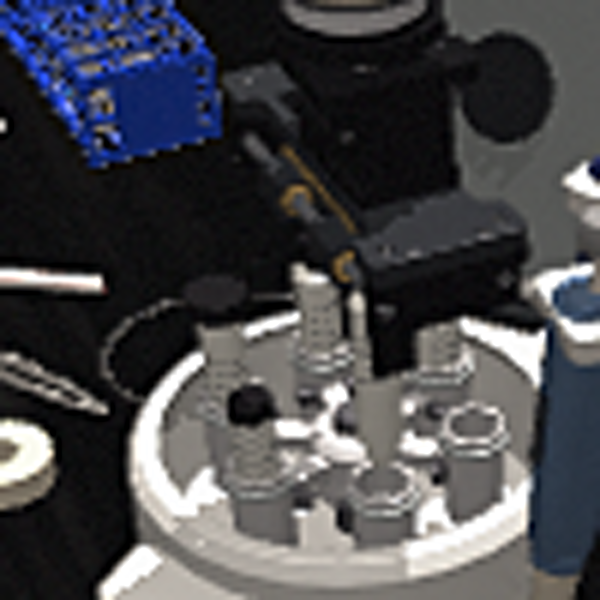

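```bash
python3 -m crank '0 0 0 0.02 0 0.3 1; 0 0 0 0 0 0.3 1;0 0 0 0 0 0.3 1;0 0 0 0 0 0 1' 20;  python3 g.py 0.5175 0.309 0.108 90
```

```text
time: 25.05
position: [0.5187, 0.3097, 0.1389]
tool_rot: [-0.002, 1.0, 0.001, 0.002]
ft_force: [-0.1, -0.0, -1.2]
grip_width: 0.0248
t 25.05 pos [0.5187 0.3097 0.1389] yaw 90.2 tilt [0.003 0.001] w 0.0248 F [-0.1 -0.  -1.2]
turn [0.01 0.04 0.04] shift(now) [ 0.03 -0.02  0.77] shift(after turn) [ 0.03 -0.02  0.77]
```

```bash
python3 -m crank '0 0.03 0 0.02 0 0.3 1; 0 0 0 0 0 0.3 1;0 0 0 0 0 0.1 1;0 0 0 0 0 0.05 1;0 0 0 0 0 0 1' 20;  python3 g.py 0.5175 0.309 0.108 90
```

```text
time: 25.68
position: [0.5189, 0.3101, 0.1077]
tool_rot: [-0.002, 1.0, 0.001, 0.001]
ft_force: [0.9, 0.2, -1.0]
grip_width: 0.0242
t 25.68 pos [0.5189 0.3101 0.1077] yaw 90.2 tilt [0.003 0.002] w 0.0242 F [ 0.9  0.2 -1. ]
turn [0.02 0.03 0.04] shift(now) [ 0.03 -0.03 -0.01] shift(after turn) [ 0.03 -0.03 -0.01]
```

```bash
python3 -m crank '0 0 0 0 0 0.05 1; 0 0 0 0 0 0.04 1' 20;  python3 g.py 0.5175 0.309 0.108 90
```

```text
time: 25.92
position: [0.5196, 0.3103, 0.1075]
tool_rot: [-0.002, 1.0, 0.001, 0.002]
ft_force: [-2.7, -1.0, 8.3]
grip_width: 0.0244
t 25.93 pos [0.5196 0.3103 0.1075] yaw 90.2 tilt [0.005 0.002] w 0.0244 F [-2.7 -1.   8.3]
turn [0.03 0.05 0.04] shift(now) [ 0.05 -0.03 -0.01] shift(after turn) [ 0.05 -0.03 -0.01]
```

```bash
python3 -m crank '0 0 0 0 0 0 0.15; 0 0 0 0 0 0 0.15;0 0 0 0 0 0 0.15'; python3 -m crank '0 0.04 0 0.03 -0.02 -0.5 0.15; 0 0 0 0 0 -0.8 0.15;0 0 0 0 0 -0.8 0; 0 0 0 0 0 -0.8 -0.15;0 0 0 0 0 -0.3 -0.15'; python3 g.py 0.375 0.08 0.245 90; python3 s.py e4 0
```

```text
time: 26.3
position: [0.52, 0.3104, 0.1081]
tool_rot: [-0.002, 1.0, 0.001, 0.003]
ft_force: [-0.4, 1.2, 0.1]
grip_width: 0.0364
time: 26.92
position: [0.5173, 0.3085, 0.2361]
tool_rot: [-0.002, 1.0, 0.0, -0.002]
ft_force: [0.3, 1.0, -0.6]
grip_width: 0.0492
t 26.93 pos [0.5173 0.3085 0.2361] yaw 90.2 tilt [-0.004  0.   ] w 0.0492 F [ 0.3  1.  -0.6]
turn [ 0.   -0.04  0.04] shift(now) [ 3.58 -5.7  -0.21] shift(after turn) [ 3.56 -5.71 -0.22]
tip px [370.06364138 245.43807978]
```

View pics/e4.png

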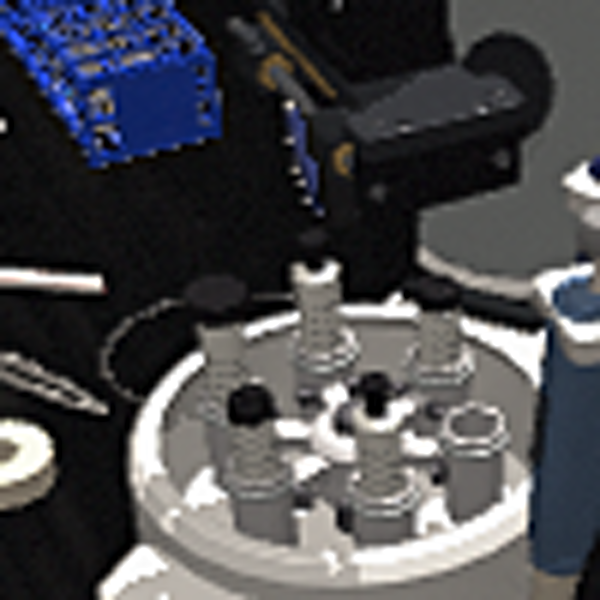

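```bash
python3 -m crank '0 0 0 0.8 -0.8 -0.1 -0.15; 0 0 0 0.8 -0.9 -0.1 -0.15;0 0 0 0.8 -0.9 0 -0.15; 0 0 0 0.6 -0.95 0 -0.15;0 0 0 0.4 -0.95 0 -0.15'; python3 g.py 0.375 0.08 0.245 90
```

```text
time: 27.6
position: [0.3765, 0.1248, 0.2396]
tool_rot: [-0.004, 1.0, -0.001, -0.005]
ft_force: [1.0, -1.0, 0.1]
grip_width: 0.0496
t 27.6 pos [0.3765 0.1248 0.2396] yaw 90.5 tilt [-0.01  -0.001] w 0.0496 F [ 1.  -1.   0.1]
turn [-0.01 -0.12  0.1 ] shift(now) [ 0.05 -1.12 -0.13] shift(after turn) [ 0.04 -1.12 -0.14]
```

```bash
python3 -m crank '0 0 0 0 -0.95 0 -0.15; 0 0 0 0 -0.95 0 -0.15;0 0 0 0 -0.95 0 -0.15; 0 0 0 -0.05 -0.95 0 -0.15;0 0 0 -0.1 -0.95 0 -0.15'; python3 g.py 0.406 -0.162 0.245 90
```

```text
time: 28.22
position: [0.3777, -0.0697, 0.2346]
tool_rot: [-0.005, 1.0, 0.001, -0.011]
ft_force: [0.5, 0.7, 1.3]
grip_width: 0.05
t 28.23 pos [ 0.3777 -0.0697  0.2346] yaw 90.5 tilt [-0.022  0.002] w 0.05 F [0.5 0.7 1.3]
turn [ 0.02 -0.25  0.11] shift(now) [-0.68 -2.31 -0.28] shift(after turn) [-0.71 -2.31 -0.26]
```

```bash
python3 -m crank '0 -0.25 0.1 -0.35 -0.8 -0.1 -0.15; 0 0 0 -0.25 -0.8 -0.1 -0.15;0 0 0 -0.1 -0.6 0 -0.15; 0 0 0 0 0 0 -0.15'; python3 g.py 0.406 -0.163 0.070 90; python3 - <<'E'
from h import *
p=viewer.camera("scene"); print(ray(p,271.1,277.9,.126))
E
```

```text
time: 28.72
position: [0.4043, -0.1617, 0.2376]
tool_rot: [0.003, 1.0, 0.003, -0.003]
ft_force: [-0.3, -0.3, -0.3]
grip_width: 0.05
t 28.73 pos [ 0.4043 -0.1617  0.2376] yaw 89.7 tilt [-0.006  0.007] w 0.05 F [-0.3 -0.3 -0.3]
turn [ 0.08 -0.07 -0.06] shift(now) [-0.07 -0.06  4.19] shift(after turn) [-0.04 -0.03  4.19]
[ 0.40041728 -0.16019977  0.126     ]
```

```bash
python3 -m crank '0.08 -0.07 0 0 0 0.6 -0.15; 0 0 0 0 0 0.8 -0.15;0 0 0 0 0 0.6 -0.15; 0 0 0 0 0 0 -0.15'; python3 g.py 0.405 -0.162 0.070 90
```

```text
time: 29.28
position: [0.4006, -0.1543, 0.1544]
tool_rot: [0.001, 1.0, 0.003, -0.003]
ft_force: [-0.9, 0.5, -0.7]
grip_width: 0.0505
t 29.27 pos [ 0.4006 -0.1543  0.1544] yaw 89.9 tilt [-0.005  0.005] w 0.0505 F [-0.9  0.5 -0.7]
turn [ 0.06 -0.06 -0.02] shift(now) [-0.12 -0.2   2.11] shift(after turn) [-0.11 -0.19  2.11]
```

```bash
python3 -m crank '0.06 -0.06 0 -0.11 -0.19 0 -0.15; 0 0 0 0 0 0 -0.15'; python3 g.py 0.405 -0.162 0.071 90
```

```text
time: 29.52
position: [0.4059, -0.1617, 0.1555]
tool_rot: [-0.0, 1.0, -0.001, 0.001]
ft_force: [0.6, -0.6, -0.1]
grip_width: 0.0502
t 29.52 pos [ 0.4059 -0.1617  0.1555] yaw 90.0 tilt [ 0.002 -0.001] w 0.0502 F [ 0.6 -0.6 -0.1]
turn [-0.01  0.02  0.  ] shift(now) [ 0.03 -0.    2.11] shift(after turn) [ 0.02 -0.01  2.11]
```

```bash
python3 -m crank '0 0 0 0.02 0 0.6 -0.15; 0 0 0 0 0 0.6 -0.15;0 0 0 0 0 0.5 -0.15; 0 0 0 0 0 0.3 -0.15; 0 0 0 0 0 0 -0.15'; python3 g.py 0.405 -0.162 0.071 90
```

```text
time: 30.15
position: [0.4098, -0.165, 0.0779]
tool_rot: [0.0, 1.0, -0.004, 0.006]
ft_force: [0.1, 0.6, 0.8]
grip_width: 0.0499
t 30.15 pos [ 0.4098 -0.165   0.0779] yaw 90.0 tilt [ 0.013 -0.009] w 0.0499 F [0.1 0.6 0.8]
turn [-0.1   0.15 -0.  ] shift(now) [0.12 0.08 0.17] shift(after turn) [0.12 0.07 0.17]
```

```bash
python3 -m crank '-0.1 0.15 0 0.12 0.07 0.17 -0.15; 0 0 0 0 0 0 -0.15'; python3 g.py 0.405 -0.162 0.071 90; python3 -m crank '0 0 0 0 0 0 1; 0 0 0 0 0 0 1;0 0 0 0 0 0 1; 0 0 0 0 0 0 1;0 0 0 0 0 0 1' 25; python3 g.py 0.405 -0.162 0.071 90
```

```text
time: 30.4
position: [0.4055, -0.1626, 0.0717]
tool_rot: [0.0, 1.0, -0.0, 0.0]
ft_force: [0.3, -0.8, 0.6]
grip_width: 0.0502
t 30.4 pos [ 0.4055 -0.1626  0.0717] yaw 90.0 tilt [ 0.001 -0.001] w 0.0502 F [ 0.3 -0.8  0.6]
turn [-0.01  0.01 -0.  ] shift(now) [0.01 0.01 0.02] shift(after turn) [0.01 0.01 0.02]
time: 31.02
position: [0.406, -0.1629, 0.0725]
tool_rot: [0.0, 1.0, -0.001, 0.001]
ft_force: [0.3, 0.2, -0.2]
grip_width: 0.033
t 31.02 pos [ 0.406  -0.1629  0.0725] yaw 90.0 tilt [ 0.002 -0.002] w 0.033 F [ 0.3  0.2 -0.2]
turn [-0.02  0.03 -0.  ] shift(now) [0.02 0.02 0.04] shift(after turn) [0.02 0.02 0.04]
```

```bash
python3 -m crank '0 0 0 0 0 -0.6 1; 0 0 0 0 0 -0.9 1;0 0 0 0 0 -0.9 1; 0 0 0 0 0 -0.9 1; 0 0 0 0 0 -0.9 1'; python3 g.py 0.375 0.06 0.25 90; python3 - <<'E'
from h import *
p=viewer.camera("scene"); cv2.imwrite("pics/f1.png",cv2.resize(p["img"][180:350,180:350,::-1],(600,600),interpolation=cv2.INTER_CUBIC))
o=robot.get_obs()["position"]; print((proj(p,o-[0,0,.0665])-180)*600/170)
E
```

```text
time: 31.65
position: [0.4035, -0.1611, 0.2424]
tool_rot: [0.0, 1.0, 0.002, -0.003]
ft_force: [1.1, -0.3, 0.7]
grip_width: 0.0329
t 31.65 pos [ 0.4035 -0.1611  0.2424] yaw 90.0 tilt [-0.005  0.004] w 0.0329 F [ 1.1 -0.3  0.7]
turn [ 0.04 -0.06 -0.01] shift(now) [ 0.72  5.53 -0.17] shift(after turn) [ 0.71  5.53 -0.19]
[334.68622884 294.51117328]
```

View pics/f1.png

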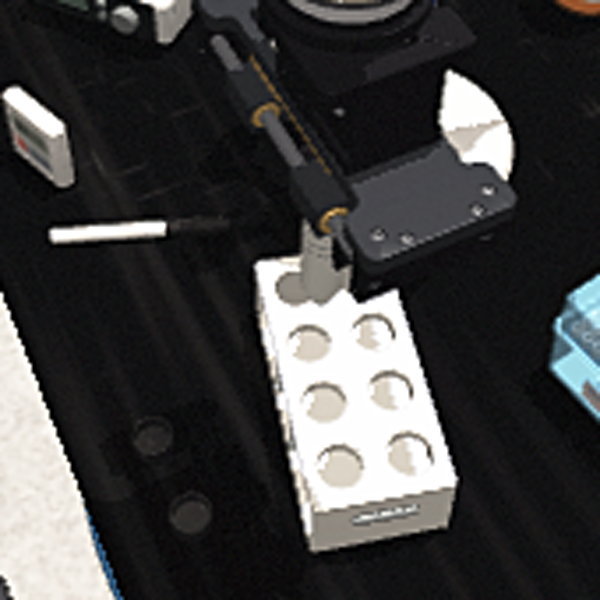

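```bash
python3 -m crank '0 -0.06 0 0.3 0.9 -0.1 1; 0 0 0 0.3 0.95 0 1;0 0 0 0.1 0.95 0 1;0 0 0 0 0.95 0 1; 0 0 0 0 0.95 0 1'; python3 g.py 0.375 0.06 0.25 90
```

```text
time: 32.33
position: [0.3782, 0.0273, 0.2509]
tool_rot: [0.003, 1.0, -0.003, 0.007]
ft_force: [0.7, -0.1, -1.0]
grip_width: 0.0331
t 32.33 pos [0.3782 0.0273 0.2509] yaw 89.6 tilt [ 0.013 -0.005] w 0.0331 F [ 0.7 -0.1 -1. ]
turn [-0.06  0.15 -0.08] shift(now) [0.09 0.82 0.02] shift(after turn) [0.08 0.82 0.02]
```

```bash
python3 -m crank '0 0 0 0 0.95 0 1; 0 0 0 -0.2 0.95 0 1;0 0 0 -0.4 0.95 0 1; 0 0 0 -0.5 0.95 0 1'; python3 g.py 0.5815 0.334 0.25 90
```

```text
time: 32.83
position: [0.4208, 0.1841, 0.2498]
tool_rot: [0.003, 1.0, -0.003, 0.006]
ft_force: [0.3, 0.2, -0.3]
grip_width: 0.0332
t 32.83 pos [0.4208 0.1841 0.2498] yaw 89.6 tilt [ 0.011 -0.006] w 0.0332 F [ 0.3  0.2 -0.3]
turn [-0.07  0.13 -0.07] shift(now) [-3.99  3.77  0.02] shift(after turn) [-4.02  3.75 -0.01]
```

```bash
python3 -m crank '-0.07 0.13 0 -0.3 0.95 0 1; 0 0 0 -0.6 0.95 0 1;0 0 0 -0.8 0.8 0 1; 0 0 0 -0.9 0.6 0 1; 0 0 0 -0.9 0.3 0 1'; python3 g.py 0.5815 0.334 0.25 90
```

```text
time: 33.45
position: [0.5614, 0.3347, 0.2465]
tool_rot: [0.0, 1.0, -0.001, -0.002]
ft_force: [0.6, -0.5, 0.1]
grip_width: 0.033
t 33.45 pos [0.5614 0.3347 0.2465] yaw 90.0 tilt [-0.005 -0.002] w 0.033 F [ 0.6 -0.5  0.1]
turn [-0.02 -0.06 -0.01] shift(now) [-0.5  -0.02 -0.09] shift(after turn) [-0.5  -0.02 -0.09]
```

```bash
python3 -m crank '0 -0.06 0 -0.5 -0.02 0 1; 0 0 0 0 0 0.4 1;0 0 0 0 0 0.8 1;0 0 0 0 0 0.3 1; 0 0 0 0 0 0 1'; python3 g.py 0.5835 0.334 0.106 90; python3 s.py f2 .0665
```

```text
time: 34.08
position: [0.5792, 0.3337, 0.1792]
tool_rot: [0.0, 1.0, -0.002, -0.003]
ft_force: [-0.4, 0.5, -0.5]
grip_width: 0.033
t 34.08 pos [0.5792 0.3337 0.1792] yaw 90.0 tilt [-0.007 -0.004] w 0.033 F [-0.4  0.5 -0.5]
turn [-0.04 -0.08 -0.  ] shift(now) [-0.12  0.02  1.83] shift(after turn) [-0.11  0.01  1.83]
tip px [470.65441047 396.63691591]
```

View pics/f2.png

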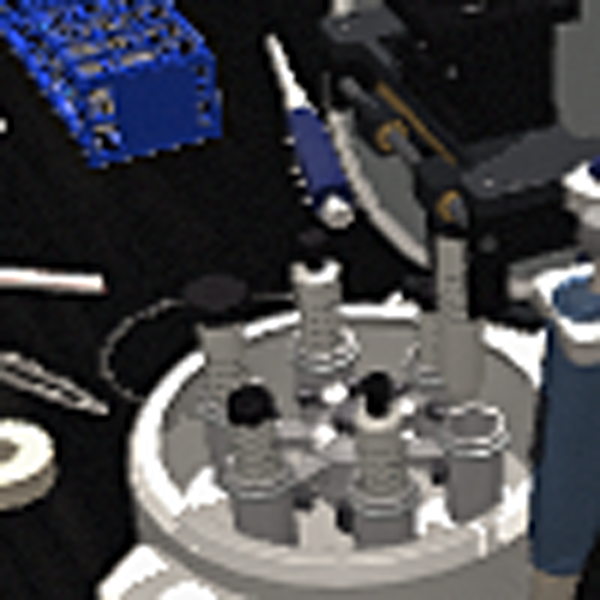

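```bash
python3 - <<'E'
from h import *
p=viewer.camera("scene"); cv2.imwrite("pics/f3.png",cv2.resize(p["img"][100:160,220:280,::-1],(720,720),interpolation=cv2.INTER_CUBIC))
f=lambda X:(proj(p,X)-[220,100])*12
o=robot.get_obs()["position"]
print(f([.5802,.334,.095]),f([.5902,.334,.095])-f([.5802,.334,.095]),f([.5802,.344,.095])-f([.5802,.334,.095]),f([.5802,.334,.105])-f([.5802,.334,.095]),f(o-[0,0,.0665]))
E
```

```text
[345.95714047 487.06027332] [ 33.59764243 -10.05295461] [-15.76154284 -20.00491401] [ -0.73650697 -30.37177423] [344.78027048 427.80557214]
```

View pics/f3.png

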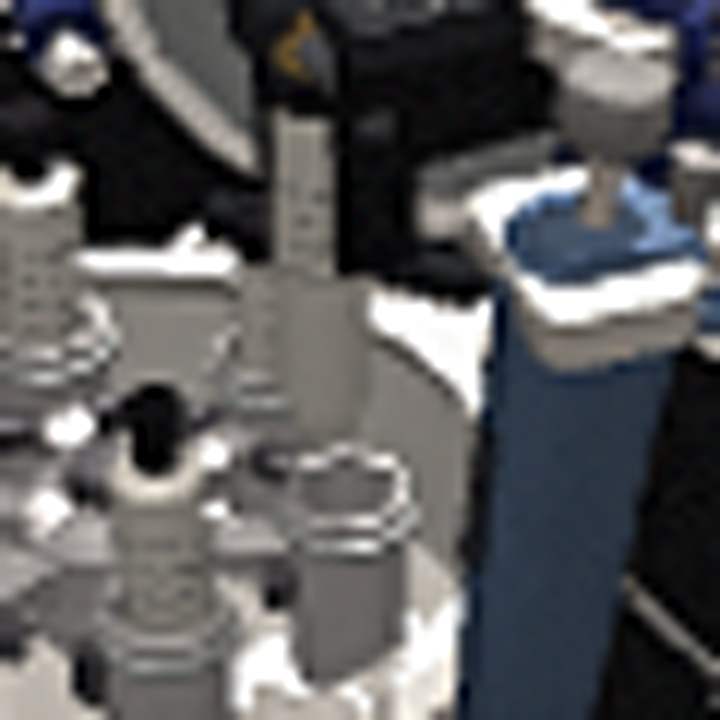

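```bash
python3 -m crank '-0.04 -0.08 0 -0.14 -0.02 0 1; 0 0 0 0 0 0 1'; python3 g.py 0.585 0.333 0.106 90; python3 - <<'E'
from h import *
p=viewer.camera("scene"); cv2.imwrite("pics/f4.png",cv2.resize(p["img"][100:160,220:280,::-1],(720,720),interpolation=cv2.INTER_CUBIC))
E
```

```text
time: 34.42
position: [0.5874, 0.3338, 0.1832]
tool_rot: [0.0, 1.0, 0.001, 0.004]
ft_force: [-0.4, -0.1, -0.3]
grip_width: 0.0328
t 34.42 pos [0.5874 0.3338 0.1832] yaw 90.0 tilt [0.008 0.002] w 0.0328 F [-0.4 -0.1 -0.3]
turn [ 0.03  0.09 -0.  ] shift(now) [ 0.07 -0.02  1.93] shift(after turn) [ 0.06 -0.02  1.93]
```

View pics/f4.png

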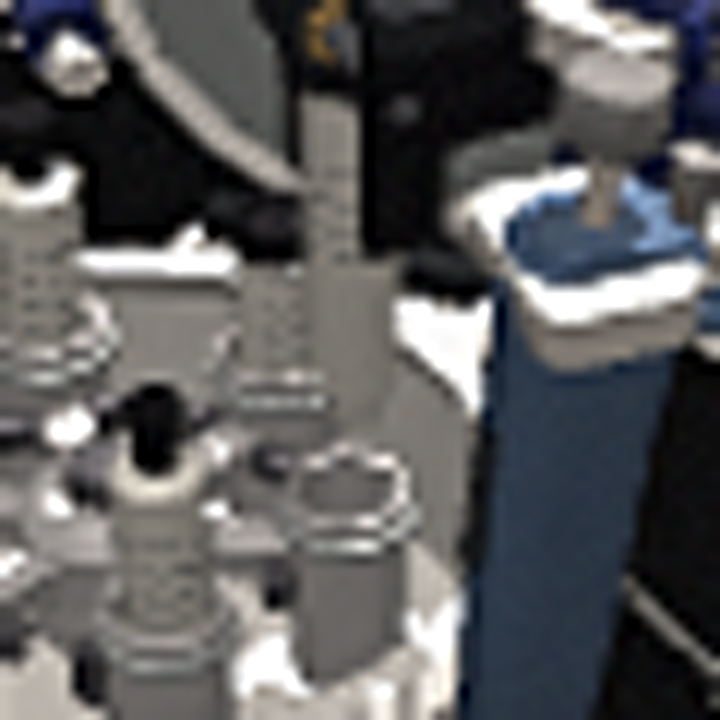

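```bash
python3 -m crank '0.03 0.09 0 0.02 0 0.3 1; 0 0 0 0 0 0.4 1;0 0 0 0 0 0.3 1; 0 0 0 0 0 0 1'; python3 g.py 0.586 0.333 0.106 90
```

```text
time: 34.98
position: [0.5858, 0.3336, 0.1399]
tool_rot: [0.0, 1.0, -0.0, -0.001]
ft_force: [0.2, 0.3, -0.9]
grip_width: 0.0329
t 34.98 pos [0.5858 0.3336 0.1399] yaw 90.0 tilt [-0.003 -0.001] w 0.0329 F [ 0.2  0.3 -0.9]
turn [-0.01 -0.03 -0.  ] shift(now) [-0.01 -0.02  0.85] shift(after turn) [-0.01 -0.02  0.85]
```

Tip is 22 mm inside with no contact force. Continue.

```bash
python3 -m crank '0 0 0 0 0 0.3 1; 0 0 0 0 0 0.3 1;0 0 0 0 0 0.15 1; 0 0 0 0 0 0.05 1;0 0 0 0 0 0 1'; python3 g.py 0.586 0.333 0.106 90
```

```text
time: 35.6
position: [0.5863, 0.334, 0.1064]
tool_rot: [-0.0, 1.0, -0.0, -0.001]
ft_force: [-0.6, -0.5, -1.2]
grip_width: 0.0332
t 35.6 pos [0.5863 0.334  0.1064] yaw 90.0 tilt [-0.001 -0.   ] w 0.0332 F [-0.6 -0.5 -1.2]
turn [-0.   -0.02  0.  ] shift(now) [ 0.01 -0.02  0.01] shift(after turn) [ 0.01 -0.02  0.01]
```

```bash
python3 -m crank '0 0 0 0 0 0.05 1; 0 0 0 0 0 0.04 1'; python3 g.py 0.586 0.333 0.106 90
```

```text
time: 35.85
position: [0.5869, 0.3342, 0.1063]
tool_rot: [-0.0, 1.0, 0.0, 0.0]
ft_force: [-3.8, -0.1, 7.5]
grip_width: 0.033
t 35.85 pos [0.5869 0.3342 0.1063] yaw 90.0 tilt [0.001 0.   ] w 0.033 F [-3.8 -0.1  7.5]
turn [0.   0.01 0.  ] shift(now) [ 0.02 -0.03  0.01] shift(after turn) [ 0.02 -0.03  0.01]
```

```bash
python3 -m crank '0 0 0 0.02 0 0 -0.08; 0 0 0 0 0 0 -0.08;0 0 0 0 0 0 -0.08;0 0 0 0 0 0 -0.08'; python3 g.py 0.586 0.333 0.106 90; python3 -m crank '0 0 0 0 0 -0.5 -0.08; 0 0 0 0 0 -0.8 -0.08;0 0 0 0 0 -0.8 -0.08; 0 0 0 0 0 -0.8 -0.1;0 0 0 0 0 -0.5 -0.1'; python3 g.py 0.40 0.20 0.25 90
```

```text
time: 36.35
position: [0.5869, 0.3344, 0.1067]
tool_rot: [-0.0, 1.0, 0.0, 0.002]
ft_force: [0.4, 0.3, 0.1]
grip_width: 0.0469
t 36.35 pos [0.5869 0.3344 0.1067] yaw 90.0 tilt [0.003 0.001] w 0.0469 F [0.4 0.3 0.1]
turn [0.01 0.03 0.  ] shift(now) [ 0.02 -0.03  0.02] shift(after turn) [ 0.02 -0.03  0.02]
time: 36.98
position: [0.5865, 0.3342, 0.2501]
tool_rot: [-0.0, 1.0, 0.0, 0.002]
ft_force: [-0.3, 0.5, -0.2]
grip_width: 0.0478
t 36.98 pos [0.5865 0.3342 0.2501] yaw 90.0 tilt [0.003 0.001] w 0.0478 F [-0.3  0.5 -0.2]
turn [0.01 0.04 0.  ] shift(now) [ 4.66 -3.35 -0.01] shift(after turn) [ 4.66 -3.36  0.  ]
```

Back off to clear both views.

```bash
python3 -m crank '0 0 0 1 0 0 -0.1; 0 0 0 1 -0.6 0 -0.1;0 0 0 1 -0.8 0 -0.1; 0 0 0 1 -0.9 0 -0.1;0 0 0 0.7 -0.9 0 -0.1'; python3 -m crank '0 0 0 0 -0.9 0 -0.1;0 0 0 0 -0.9 0 -0.1;0 0 0 0 -0.9 0 -0.1;0 0 0 0 -0.9 0 -0.1;0 0 0 0 0 0 -0.1'; python3 - <<'E'
from h import *
ims=[]
for c,s in(("top",(slice(110,250),slice(80,220))),("scene",(slice(90,190),slice(180,280)))):
    p=viewer.camera(c); ims.append(cv2.resize(p["img"][s][:,:,::-1],(400,400),interpolation=cv2.INTER_CUBIC))
cv2.imwrite("pics/g1.png",np.hstack(ims))
E
```

```text
time: 37.6
position: [0.3991, 0.2062, 0.2571]
tool_rot: [-0.002, 1.0, 0.004, 0.012]
ft_force: [1.0, -0.6, 0.4]
grip_width: 0.0481
time: 38.22
position: [0.3988, 0.0567, 0.2632]
tool_rot: [-0.001, 1.0, 0.003, 0.018]
ft_force: [0.2, 0.6, 0.5]
grip_width: 0.0477
```

View pics/g1.png

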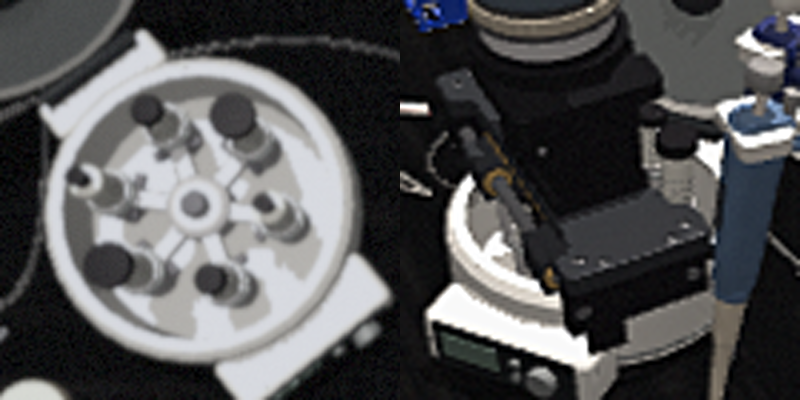

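```bash
python3 -m crank '0 0.2 0 0.4 -0.9 0.1 -0.1;0 0.2 0 0 -0.9 0 -0.1;0 0 0 0 -0.9 0 -0.1;0 0 0 0 -0.9 0 -0.1;0 0 0 0 -0.9 0 -0.1'; python3 s.py g2 0; python3 - <<'E'
from h import *
np.set_printoptions(precision=1,suppress=True)
a=np.load("rot.npy");k=a[2]-np.arange(6)*np.pi/3
z=[.14,.16,.16,.14,.16,.16]
p=viewer.camera("scene"); q=viewer.camera("top")
cv2.imwrite("pics/g3.png",cv2.resize(q["img"][120:240,85:205,::-1],(600,600),interpolation=cv2.INTER_CUBIC))
for i in range(6):
    X=[a[0]+.068*np.cos(k[i]),a[1]+.068*np.sin(k[i]),z[i]]; print(i,(proj(p,X)-[170,70])*6,(proj(q,X)-[85,120])*5)
E
```

```text
time: 38.95
position: [0.3859, -0.1188, 0.2589]
tool_rot: [-0.01, 1.0, 0.004, 0.002]
ft_force: [1.3, 0.4, -0.0]
grip_width: 0.0479
tip px [526.57183768 946.58054926]
0 [435.6 284.6] [230.4 146.1]
1 [470.6 321.3] [375.9 156.6]
2 [377.  379.2] [433.1 304.3]
3 [250.7 395.4] [340.5 437.1]
4 [219.2 291.2] [165.3 410.7]
5 [312.8 238.8] [110.1 260.6]
```

View pics/g2.png

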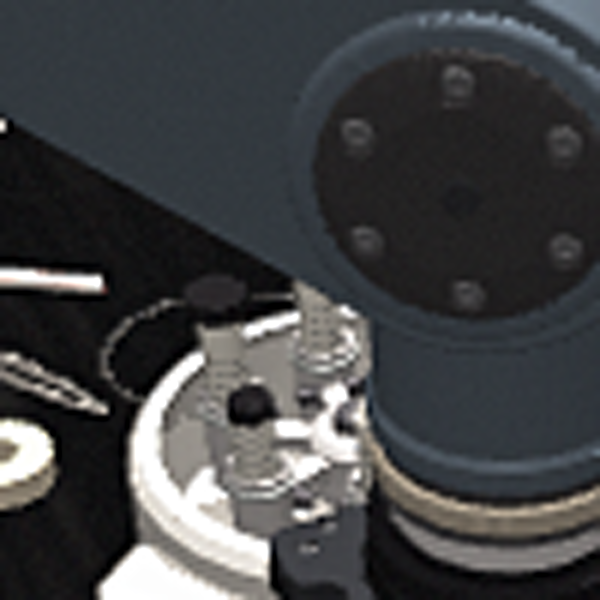

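View pics/g3.png

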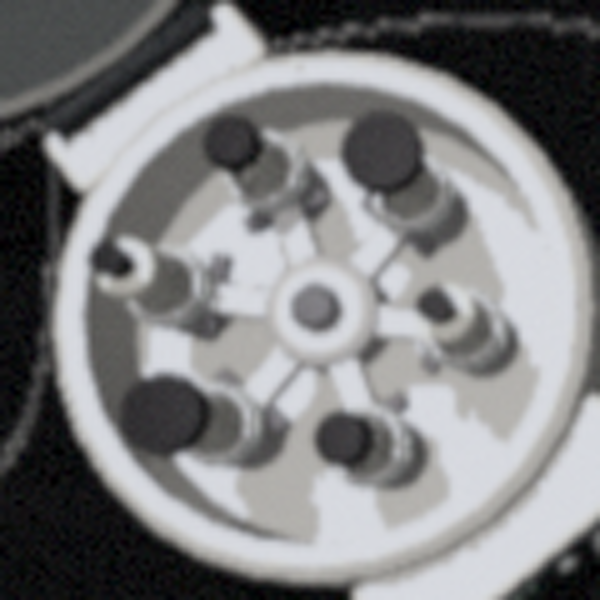

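```bash
python3 -m crank '0 0 0 -0.1 -0.9 0 -0.1;0 0 0 0 -0.9 0 -0.1;0 0 0 0 -0.9 0 -0.1;0 0 0 0.2 -0.9 0 -0.1;0 0 0 0.2 -0.9 0 -0.1'; python3 s.py g4 0
```

```text
time: 39.72
position: [0.3802, -0.2909, 0.2568]
tool_rot: [-0.017, 1.0, 0.008, 0.002]
ft_force: [0.4, -0.5, -0.1]
grip_width: 0.0478
tip px [ 791.02926607 1416.46647313]
```

View pics/g4.png

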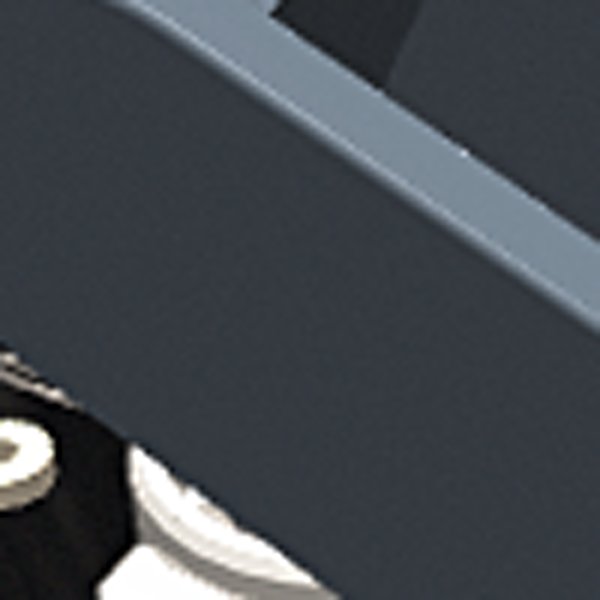

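```bash
python3 -m crank '0 0 0 0 1 0 -0.1;0 0 0 0 1 0 -0.1;0 0 0 0 1 0 -0.1;0 0 0 0 1 0 -0.1;0 0 0 0 1 0 -0.1' >/dev/null; python3 g.py 0.38 0.06 0.26 90; python3 -m crank '0 0 0 0 1 0 -0.1;0 0 0 0 1 0 -0.1;0 0 0 0 1 0 -0.1;0 0 0 0 1 0 -0.1;0 0 0 0 1 0 -0.1'>/dev/null; python3 g.py 0.36 0.20 0.26 90
```

```text
t 40.4 pos [ 0.3755 -0.085   0.2594] yaw 91.9 tilt [0.005 0.015] w 0.0481 F [ 0.5 -0.   0.1]
turn [0.17 0.06 0.38] shift(now) [-0.23  3.62  0.04] shift(after turn) [-0.11  3.63 -0.02]
t 41.02 pos [0.3626 0.1309 0.2637] yaw 92.5 tilt [0.004 0.019] w 0.0477 F [ 0.4 -0.  -0.3]
turn [0.22 0.05 0.49] shift(now) [-0.01  1.73  0.12] shift(after turn) [0.06 1.73 0.09]
```

```bash
python3 -m crank '0 0 0 0 1 -0.5 -0.1;0 0 0 0.3 1 -0.5 -0.1;0 0 0 0.5 1 -0.5 -0.1;0 0 0 0.5 1 0 -0.1;0 0 0 0.5 1 0 -0.1' >/dev/null; python3 g.py 0.25 0.45 0.3 90; python3 -m crank '0 0 0 0.4 1 0 -0.1;0 0 0 0.4 1 0 -0.1;0 0 0 0.4 1 0 -0.1;0 0 0 0.4 1 0 -0.1;0 0 0 0 1 0 -0.1' >/dev/null; python3 g.py 0.25 0.45 0.3 90; python3 s.py g5 0
```

```text
t 41.65 pos [0.2694 0.3391 0.3304] yaw 93.2 tilt [0.001 0.023] w 0.0475 F [1.1 0.  0.3]
turn [0.27 0.02 0.63] shift(now) [0.33 2.78 0.83] shift(after turn) [0.49 2.77 0.76]
t 42.27 pos [0.1747 0.5426 0.3358] yaw 94.1 tilt [-0.004  0.022] w 0.0478 F [1.4 0.1 0.2]
turn [ 0.25 -0.04  0.81] shift(now) [-1.72 -2.46  0.84] shift(after turn) [-1.88 -2.32  0.9 ]
tip px [-521.1855987    -9.04947562]
```

View pics/g5.png

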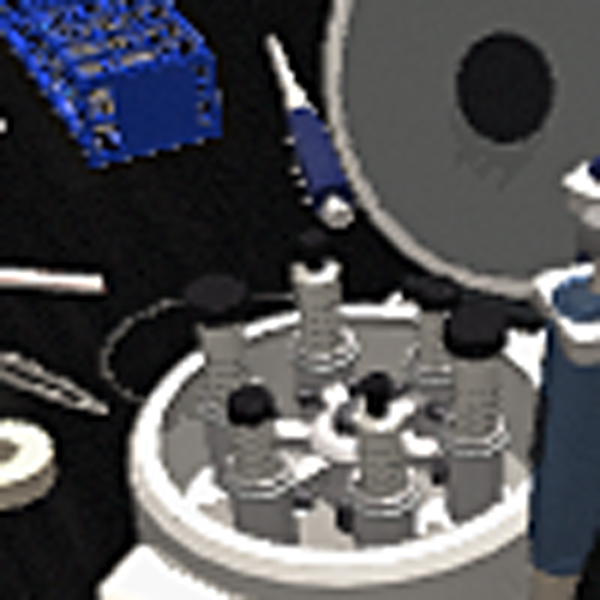

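The caps match the positions predicted for seated tubes: broad (475,315), slim (377,380), short (250,402). All six stand upright.

```bash
python3 -m crank '0 0 0 0 0 0 -0.1;0 0 0 0 0 0 -0.1'; python3 -c "
from rig import robot
print(robot.hand_in())"
```

```text
time: 42.58
position: [0.1706, 0.548, 0.3351]
tool_rot: [-0.038, 0.999, 0.013, -0.003]
ft_force: [0.4, 0.2, -0.4]
grip_width: 0.0479
the job is handed in; nothing more can be done
None
```

The centrifuge is rebalanced: each tube now sits directly across the rotor from its twin, and I handed the job in at 42.6 s of the 96 s allowed. I moved three tubes in four moves:

1. I parked one broad-cap tube in the rack.
2. I moved a short tube into the sleeve this freed.
3. I moved a slim-stopper tube into the short tube's old sleeve.
4. I put the broad-cap tube from the rack into the slim one's old sleeve.

**Last checks:**
- **Seating:** Each moved tube met firm contact in its sleeve at the seated height (tip about 40 mm above the bench) before I let go. The wrist force then was 7 to 10 N; the most I saw in the whole job was 25 N, when setting the broad tube on the rack floor.
- **Position:** In the final top and scene pictures all six tubes stand upright with twins opposite. The moved tubes' caps lie within about 2 px of where seated caps should show.
- **Clear of the tubes:** The gripper is well away from the rotor and touching nothing.

**What did not go as expected:**
- **Grip on the broad tube:** At the advised height the fingers read 33 mm instead of 25 mm, so they almost certainly held it by the cap. It carried and seated normally. On the second pickup it sat a few millimetres off the finger centre, which I corrected from the picture before inserting it.
- **Cameras:** The two cameras disagreed by about 3 mm on the rotor's position.

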